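Fill and close the bead case

ROBOT

A 7-joint arm with a two-finger parallel gripper is mounted at the origin on the work surface. World frame = base frame: x ahead of the robot, y to its left, z up, the work surface at z = 0. Lengths are in m, angles in rad, forces in N, time in s.
With the tool pointing down it reaches from about 0.4 to 0.85 m from the base axis. Payload 10.4 kg.
Tool frame: the origin (TCP) lies at the very end of the fingers, on their centre line; the grasp point (between the pads) lies 19 mm behind it (manip.grip_point_offset is the distance from the TCP to the grasp point, in m); z points along the fingers, y is the line along which they close (so a half turn about z gives the same grasp; the last joint's range is limited). The gripper opens to 85 mm and grips with 20 to 120 N. Pads are 22 mm wide; open, the fingers measure 114 mm over their backs; the gripper's body (76 mm by 85 mm) begins 54 mm behind the grasp point. The pads swing forward as they close: fully open they stand 13 mm farther back than shut.
Start: joints at [-0.023, 0.332, -0.065, 1.46, 0.022, 1.35, -0.088], TCP at [0.625, 0, 0.231] pointing down, gripper open.
Joint ranges: [-2.6, 2.6], [-0.5, 2.12], [-1.47, 1.34], [0.16, 2.42], [-1.27, 4.41], [0.06, 2.06], [-2.6, 2.6]. Speed limits (rad/s): [2.22, 2.22, 2.79, 2.79, 3.14, 3.14, 3.14].

INTERFACE

Orientations are given as a unit quaternion [x, y, z, w].
In Python, from workcell import manip gives the robot as it stands. The module is installed in compiled form; this text tells all that it offers.
- The arm moves only by the tool step_arm, never from a script. Its argument "moves" is a list of rows, each a list of 7 numbers: the closure, from 0 (fully open) to 1 (shut), then the shift along the world's x, y, z in mm, then the turn, a rotation vector about the world's x, y, z in rad. In form: [[grip, tx, ty, tz, ax, ay, az], ...]. A call has 1 to 10 rows; each row is the pose to reach, as a shift and turn from the pose commanded when the call began; what a row does not reach only later rows make up. A row lasts 1/10 s, in which the tool goes at most 50 mm and 8.59 degrees, less where a joint would pass 70% of its speed; a pose out of reach is approached as far as the arm can. A call with a gripper value outside its range is refused whole. The fingers move at their own pace and stop on an object; "grip_force" is the grip in N (left out, the last holds). Time passes only in rows, so rows that repeat a pose let the fingers close. It gives the time, the measured TCP pose, the force, the opening and the grip force at its end, in the units of the state.
- manip.get_obs(): the state, without advancing time (a new reading comes with each control period).
- manip.camera(name): name is "scene" or "side" or "wrist"; returns a dict with "image" (400x640x3 uint8, blue, green, red), "K" (3x3 intrinsics, pixels), "dist_coeffs" ([k1, k2, p1, p2, k3] as OpenCV has them; the pictures are not rectified), "rvec" (rotation vector, rad) and "tvec" (3), from world to camera coordinates, as OpenCV has them; the wrist camera has in their place "mount" (4x4, takes a point from camera to tool coordinates, whose origin is the TCP and whose axes are the flange's). Camera axes: x right, y down, z forward; pixel columns grow to the right and rows downward; lengths in m; the calibration is good to about 2 mm. A picture is of the moment at which its call begins: read the wrist's pose just before it. There is no depth.
- manip.hand_in(): hands the job in; it is judged then, once.
The state is a dict: "clock": time; "joint_pos": joint angles; "joint_velocities": joint speeds; "tau": joint torques, N m; "position": TCP position; "ee_rot": TCP orientation; "ft_force": force on the tool from outside, world axes, zero at the start; "torque": the same for the moment, N m; "grip_width": opening from 0.0 (shut) to 1.0 (fully open); "grasp_force": force on a finger pad.
Only numpy, scipy, OpenCV 4.12 (cv2) and the standard library are available. Lean on these libraries where they do the work, as an engineer would, in place of code of your own. Each camera call takes 0.05 s, during which the arm holds its last target. There are 200 camera calls.

TASK

Pour all six beads from the copper cup into the sloping wooden case, and stand the empty cup back upright on its cork coaster. Then gently seat the white cover plate on the case, both holes over the brass pins and the plate lying flush on the rim, and let go. Spill nothing, and leave the paint jars, the mug and the figurine standing where they are.

Things in the scene. Friction and masses are not known exactly. Their poses are not given: they have to be found in the camera images.
- case: open wooden case, 110 (x) x 190 (y) x 50 mm (z), fixed on a dark wedge stand and sloped 25 degrees: open top faces up and towards the robot. Origin: centre of its underside, 38 mm above the table; frame tilted with the case: z square to the rim, x up the slope, y level along the long side. Inside 94 x 140 mm; floor at z = 5, rim at z = 50 mm; top 107 mm high
- pin0 (a point): where a brass pin meets the rim of the case, at x = 0, y = +80, z = 50 mm in the case's frame; the pin stands square to the rim, 10 mm diameter, 14 mm tall, the upper 6 mm coned to a 4 mm tip
- pin1 (a point): foot of the other, equal brass pin, at x = 0, y = -80, z = 50 mm in the case's frame
- cover: loose white-painted cover plate for the case, with blue lines and discs, 110 (x) x 190 (y) x 8 mm, 180 g, lying flat on the table, handle up; origin: centre of its underside, z up. Two through holes of 15 mm diameter at x = 0, y = +80 and -80 mm go over the pins; either way round fits. Handle: dark wood bar in the middle, 70 mm along x, 14 mm wide (y), from z = 8 to 38 mm
- cup: copper cup without handle, straight round wall of 64 mm outer diameter, 80 mm tall, wall 3.5 mm, inner floor at 4 mm, about 140 g, standing upright on the coaster and holding the six beads; origin: centre of its underside, z up through the mouth
- coaster: round cork coaster, 110 mm diameter, 6 mm thick, fixed to the table; origin: centre of its underside
- bead0: round glazed bead, 20 mm diameter, 14 g, blue with a yellow band, starting in the cup; origin: its centre
- bead1: round glazed bead, 20 mm diameter, 14 g, orange with a yellow band, starting in the cup; origin: its centre
- bead2: round glazed bead, 20 mm diameter, 14 g, white with a yellow band, starting in the cup; origin: its centre
- bead3: round glazed bead, 20 mm diameter, 14 g, blue with a yellow band, starting in the cup; origin: its centre
- bead4: round glazed bead, 20 mm diameter, 14 g, orange with a yellow band, starting in the cup; origin: its centre
- bead5: round glazed bead, 20 mm diameter, 14 g, white with a yellow band, starting in the cup; origin: its centre
- jar_red: closed paint jar, red label and white cap, 44 mm diameter, 55 mm tall; a bystander; origin: centre of its underside
- jar_green: closed paint jar, green label and white cap, 44 mm diameter, 55 mm tall; a bystander; origin: centre of its underside
- jar_yellow: closed paint jar, yellow label and white cap, 44 mm diameter, 55 mm tall; a bystander; origin: centre of its underside
- mug: blue rinsing mug, 76 mm diameter with a handle, 85 mm tall; a bystander; origin: centre of its underside
- minaret: blue and white minaret figurine, 56 mm foot, 132 mm tall; a bystander; origin: centre of its underside

How it is judged:
On the way, in this order (a step that is already met when the one before it is completed fails the run):
1. all six beads lie in the case (x of bead0 in the frame of case between -0.047 and 0.047 m and y of bead0 in the frame of case between -0.07 and 0.07 m and z of bead0 in the frame of case between 0 and 0.05 m and x of bead1 in the frame of case between -0.047 and 0.047 m and y of bead1 in the frame of case between -0.07 and 0.07 m and z of bead1 in the frame of case between 0 and 0.05 m and x of bead2 in the frame of case between -0.047 and 0.047 m and y of bead2 in the frame of case between -0.07 and 0.07 m and z of bead2 in the frame of case between 0 and 0.05 m and x of bead3 in the frame of case between -0.047 and 0.047 m and y of bead3 in the frame of case between -0.07 and 0.07 m and z of bead3 in the frame of case between 0 and 0.05 m and x of bead4 in the frame of case between -0.047 and 0.047 m and y of bead4 in the frame of case between -0.07 and 0.07 m and z of bead4 in the frame of case between 0 and 0.05 m and x of bead5 in the frame of case between -0.047 and 0.047 m and y of bead5 in the frame of case between -0.07 and 0.07 m and z of bead5 in the frame of case between 0 and 0.05 m), for 0.2 s.
2. with the beads in the case, the cup stands upright on its coaster, released (all of step 1 and horizontal distance between cup and coaster below 0.035 m and angle between cup's own z axis and vertical below 0.1 rad and height (world z) of cup below 0.01 m and linear speed of cup below 0.03 m/s and contact force between the fingers and cup below 0.1 N), for 0.2 s.
3. the cover sits flush on the case, over both pins, released (x of cover in the frame of case between -0.006 and 0.006 m and y of cover in the frame of case between -0.006 and 0.006 m and z of cover in the frame of case between 0.046 and 0.053 m and angle between the z axis of cover and the z axis of case, either way round below 0.05 rad and angle between the x axis of cover and the x axis of case, either way round below 0.07 rad and linear speed of cover below 0.02 m/s and contact force between the fingers and cover below 0.1 N), for 0.2 s.
At the end, for the whole second after the job is handed in: All six beads inside the case below its rim; cup upright (6 deg) on the coaster within 35 mm of its centre; cover over both pins, either way round, within 6 mm of centred, raised under 3 mm, tilted under 3 deg, turned under 4 deg; cup and cover released and at rest (all of step 2 and all of step 3); the robot touches nothing.
It fails at once if a jar, the mug or the figurine is shoved by more than 30 mm or tipped over (distance of any of jar_red, jar_green, jar_yellow, mug, minaret from where it was at the start of the episode above 0.03 m or angle between any of jar_red, jar_green, jar_yellow, mug, minaret's own z axis and vertical above 0.5 rad).
It fails at once if the cover is slammed or forced onto the case with more than 60 N (contact force between cover and case above 60 N).
It also fails if it takes over 67 s, if anything falls off the work surface, if the arm or the gripper's body presses on something with over 40 N, if the wrist force passes 120 N, or if a joint passes its speed limit or range.

## Working session

There is one attempt and no reset: what is moved stays moved. The work goes in short steps, Python scripts to look and compute and a tool call to move; the robot and the scene stay as the last step left them, time stands still between calls to the robot, and variables do not carry over. Pictures are saved under pics/ and viewed, at most 10 in all, crops included, and the job is handed in when it is done.

Besides the shell and the picture viewer there is one more tool, called as name([rows], argument=value, ...), one row to a line, values as JSON. step_arm: Moves the arm, as the interface text tells. Its arguments: {"type":"object","properties":{"moves":{"type":"array","items":{"type":"array","items":{"type":"number"}}},"grip_force":{"type":"number"}},"required":["moves"]}

```bash
mkdir -p pics
cat > h.py <<'E'
import numpy as np, cv2
from scipy.spatial.transform import Rotation as R
from workcell import manip
def cam(name, save=None):
    o=manip.get_obs(); c=manip.camera(name)
    if 'mount' in c:
        T=np.eye(4);T[:3,:3]=R.from_quat(o['ee_rot']).as_matrix();T[:3,3]=o['position']
        W=T@np.array(c['mount'])
        c['R']=W[:3,:3];c['C']=W[:3,3]
    else:
        Rm=cv2.Rodrigues(np.array(c['rvec'],float))[0];c['R']=Rm.T;c['C']=-Rm.T@np.array(c['tvec'],float).ravel()
    c['K']=np.array(c['K'],float);c['d']=np.array(c['dist_coeffs'],float)
    if save: cv2.imwrite('pics/'+save,c['image'])
    return c
def rays(c,px):
    p=cv2.undistortPoints(np.array(px,float).reshape(-1,1,2),c['K'],c['d']).reshape(-1,2)
    return np.c_[p,np.ones(len(p))]@c['R'].T
def onz(c,px,z):
    r=rays(c,px); return c['C']+r*((z-c['C'][2])/r[:,2])[:,None]
def proj(c,X):
    X=np.array(X,float).reshape(-1,3)
    rv=cv2.Rodrigues(c['R'].T)[0]; tv=-c['R'].T@c['C']
    return cv2.projectPoints(X,rv,tv,c['K'],c['d'])[0].reshape(-1,2)
def tri(obs):
    A=np.zeros((3,3));b=np.zeros(3)
    for c,p in obs:
        r=rays(c,[p])[0];r/=np.linalg.norm(r);P=np.eye(3)-np.outer(r,r);A+=P;b+=P@c['C']
    return np.linalg.solve(A,b)
E
python3 - <<'E'
from h import *
ims=[]
for n in('scene','side'):
    c=cam(n,n+'0.png');print(n,c['C'])
c=cam('wrist','wrist0.png');print(c['C'],manip.get_obs())
E
```

```text
scene [ 0.95137793 -0.38722242  0.8178638 ]
side [0.33294081 0.66282489 0.81916599]
[0.62478106 0.07124454 0.37442302] {'clock': 0.15, 'joint_pos': array([-0.02260921,  0.33268627, -0.06469033,  1.46068564,  0.02160665,
        1.34991607, -0.08850139]), 'joint_velocities': array([ 0.00103438, -0.00287403, -0.00099114, -0.0022401 ,  0.00135474,
       -0.00126798, -0.00108105]), 'tau': array([ 1.13752249e-03, -6.25829744e+01,  4.95374459e-02, -3.91853535e+01,
        1.63436425e-02,  7.44175835e-03, -2.63868424e-05]), 'position': array([ 6.24739153e-01, -1.04574348e-06,  2.30753907e-01]), 'ee_rot': array([ 7.07101131e-01,  7.07112255e-01, -3.71344107e-04, -3.34746264e-04]), 'ft_force': array([-0.16360048,  0.47880254, -0.1929663 ]), 'torque': array([ 0.06664732, -0.0078087 ,  0.0366894 ]), 'grasp_force': 0.0, 'grip_width': 1.0027162864795869}
```

View pics/scene0.png

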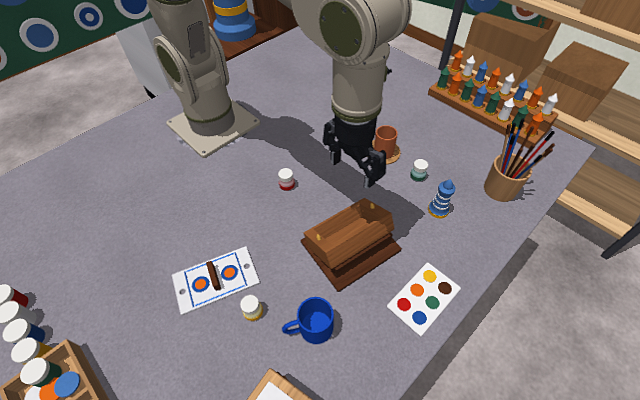

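View pics/side0.png

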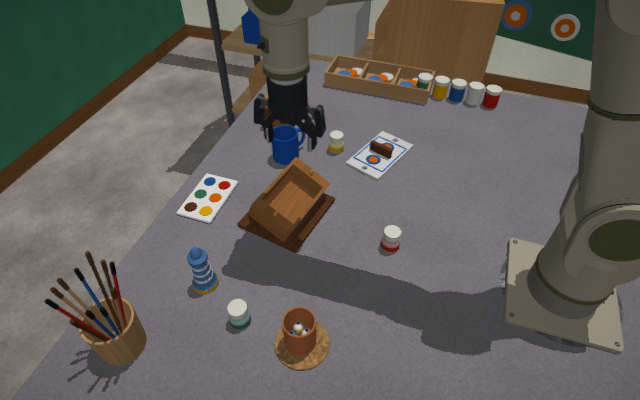

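The scene view shows the cup and coaster at (387,145), the case at (350,240) with a pin near (318,235), the cover at (216,280), the mug at (316,320), the yellow jar at (250,307) and the minaret at (443,198). The side view shows the cup at (299,330), the case at (290,200), the cover at (380,155) and the red jar at (391,240). I'll enlarge these areas.

Run:
```python
from h import *
a=cv2.imread('pics/scene0.png');b=cv2.imread('pics/side0.png')
f=lambda im,x,y:cv2.resize(im[y:y+100,x:x+133],(400,300),interpolation=cv2.INTER_CUBIC)
v=np.vstack([np.hstack([f(a,290,190),f(b,225,150)]),np.hstack([f(a,150,235),f(b,235,295)])])
cv2.imwrite('pics/crop1.png',v)
sc,sd=cam('scene'),cam('side')
for nm,p,q in [('cup',(387,130),(299,318)),('coaster',(388,158),(302,344)),('jr',(286,172),(392,232)),('jg',(421,163),(237,306)),('jy',(250,300),(336,135)),('mug',(316,303),(285,132)),('min',(446,183),(198,252)),('coverh',(213,275),(381,148))]:
    print(nm,tri([(sc,p),(sd,q)]).round(3), onz(sd,[q],0)[0].round(3))
```

```text
cup [0.499 0.297 0.094] [0.519 0.249 0.   ]
coaster [ 0.506  0.299 -0.016] [0.493 0.301 0.   ]
jr [0.384 0.003 0.054] [ 0.387 -0.044  0.   ]
jg [0.632 0.294 0.057] [0.654 0.266 0.   ]
jy [ 0.612 -0.298  0.056] [ 0.634 -0.368  0.   ]
mug [ 0.732 -0.211  0.099] [ 0.787 -0.331  0.   ]
min [0.742 0.234 0.111] [0.806 0.167 0.   ]
coverh [ 0.484 -0.32   0.025] [ 0.489 -0.352  0.   ]
```

View pics/crop1.png

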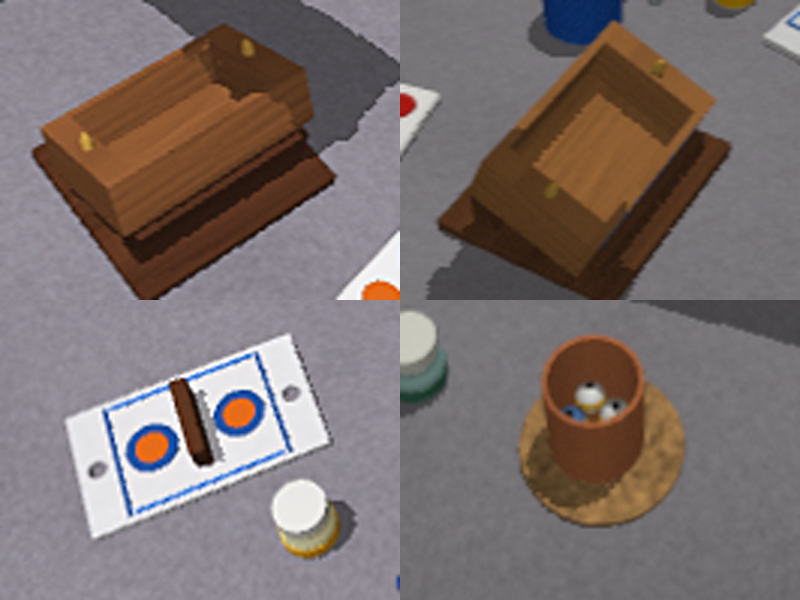

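Run:
```python
from h import *
sc,sd=cam('scene'),cam('side')
p0=tri([(sc,(372.5,206)),(sd,(275,213.3))]);p1=tri([(sc,(318.6,237.7)),(sd,(310.8,172.3))])
y=p0-p1;print('pins',p0,p1,np.linalg.norm(y),'yaw deg',np.degrees(np.arctan2(-y[0],y[1])),'rim z exp',.038+.05*np.cos(np.radians(25)))
for c,roi in((sc,(160,235,110,85)),(sd,(340,125,80,60))):
    x0,y0,w,h=roi;im=c['image'][y0:y0+h,x0:x0+w].astype(int)
    m=((im.min(2)>150)).astype(np.uint8)
    m=cv2.morphologyEx(m,cv2.MORPH_CLOSE,np.ones((5,5)))
    ct=max(cv2.findContours(m,0,2)[0],key=cv2.contourArea)
    hull=cv2.convexHull(ct)
    q=cv2.approxPolyDP(hull,5,True).reshape(-1,2)+[x0,y0]
    X=onz(c,q,.008);print(q.tolist(),X.round(4).tolist(),X.mean(0))
    print(np.linalg.norm(X-np.roll(X,1,0),axis=1), np.degrees(np.arctan2(*(X-np.roll(X,1,0)).T[1::-1])))
# cup/coaster in side
hsv=cv2.cvtColor(sd['image'],cv2.COLOR_BGR2HSV)
print('cuprim side',onz(sd,[(298.8,322)],.086),'coaster',onz(sd,[(302.2,345)],.006))
print('coaster extents',onz(sd,[((521-400)/3.0075+235,295+444/3-100),((685-400)/3.0075+235,295+444/3-100)],.006))
```

```text
pins [0.64615018 0.06398841 0.08647777] [ 0.61645358 -0.0942426   0.08544888] 0.1609968948052712 yaw deg -10.629549387896764 rim z exp 0.0833153893518325
[[246, 246], [258, 282], [180, 314], [171, 275]] [[0.4674, -0.2117, 0.008], [0.5676, -0.2519, 0.008], [0.5033, -0.4284, 0.008], [0.4021, -0.3922, 0.008]] [ 0.48512467 -0.32105842  0.008     ]
[0.19191508 0.10794097 0.18785882 0.10739513] [  70.10822081  -21.84574143 -110.03931495  160.30907546]
[[412, 144], [378, 177], [346, 162], [382, 131]] [[0.4045, -0.3904, 0.008], [0.4657, -0.2169, 0.008], [0.5662, -0.2481, 0.008], [0.5033, -0.4233, 0.008]] [ 0.48491998 -0.3196869   0.008     ]
[0.1041521  0.18400331 0.10530112 0.1861049 ] [ 161.63440415   70.57318683  -17.23493694 -109.76234284]
cuprim side [[0.49719494 0.30015424 0.086     ]] coaster [[0.49088961 0.3052242  0.006     ]]
coaster extents [[0.54286217 0.31904529 0.006     ]
 [0.4407888  0.28322519 0.006     ]]
```

step_arm([
  [0,-13,30,0,0,0,0.15],
  [0,-26,60,0,0,0,0.3],
  [0,-39,90,0,0,0,0.45],
  [0,-52,120,0,0,0,0.6],
  [0,-65,150,0,0,0,0.75],
  [0,-78,180,0,0,0,0.9],
  [0,-91,210,0,0,0,1.05],
  [0,-104,240,0,0,0,1.2],
  [0,-117,270,0,0,0,1.35],
  [0,-129,300,0,0,0,1.45],
])

```text
clock: 1.35
position: [0.4953, 0.3011, 0.2315]
ee_rot: [0.057, 0.998, 0.0, 0.0]
ft_force: [0.2, -0.7, -0.1]
grip_width: 0.999
grasp_force: 0.0
```

Run:
```python
from h import *
o=manip.get_obs();print(o['position'],o['ee_rot'],o['joint_pos'].round(3))
```

```text
[0.49534251 0.30111224 0.23147222] [5.74452458e-02 9.98348650e-01 6.68562939e-05 1.09818303e-04] [-0.27   0.263 -0.424  1.567  0.11   1.335  0.749]
```

step_arm([
  [0,1,-1,0,0,0,0.15],
  [0,1,-1,0,0,0,0.3],
  [0,1,-1,0,0,0,0.45],
  [0,1,-1,0,0,0,0.6],
  [0,1,-1,-20,0,0,0.75],
  [0,1,-1,-50,0,0,0.82],
  [0,1,-1,-85,0,0,0.82],
  [0,1,-1,-110,0,0,0.82],
  [0,1,-1,-120,0,0,0.82],
  [0,1,-1,-120,0,0,0.82],
])

```text
clock: 2.35
position: [0.4965, 0.2986, 0.1104]
ee_rot: [-0.343, 0.94, -0.0, -0.001]
ft_force: [-1.1, -0.4, 1.2]
grip_width: 1.002
grasp_force: 0.0
```

Run:
```python
from h import *
c=cam('wrist','w1.png');o=manip.get_obs();print(o['position'],R.from_quat(o['ee_rot']).as_matrix().round(3),o['joint_pos'].round(3))
print(proj(c,[[.496,.300,.086]]))
```

```text
[0.49717699 0.29918014 0.11183165] [[-0.765 -0.644 -0.   ]
 [-0.644  0.765  0.   ]
 [-0.     0.    -1.   ]] [-0.204  0.377 -0.504  1.703  0.199  1.114  1.503]
[[323.82849646 232.47832216]]
```

View pics/w1.png

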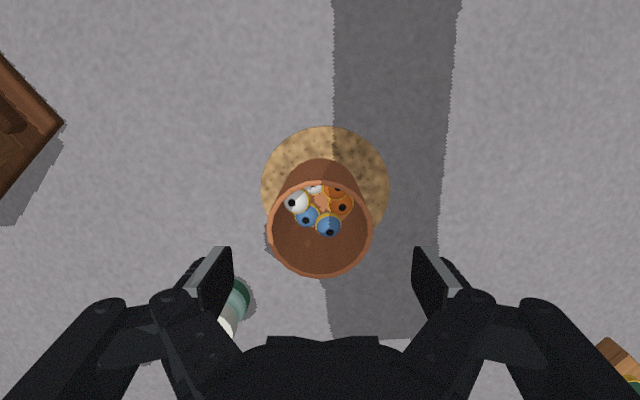

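The wrist picture shows the cup rim centred at about (320,229), against the (324,232) I predicted, so the cup is within about 3 mm. All six beads are in it. Next I lower the tool around the cup and pitch it about the grasp point.

step_arm([
  [0,1.7,-1.6,-30,0,0,0],
  [0,1.7,-1.6,-60,0,0,0],
  [0,1.7,-1.6,-76.5,0,0,0],
  [0,1.7,-1.6,-76.5,0,0,0],
  [0,4.4,0.6,-76,0.09,-0.107,0],
  [0,7,2.8,-75.5,0.18,-0.214,0],
  [0,9.5,5,-74.3,0.27,-0.321,0],
  [0,11.8,7,-72.7,0.361,-0.428,0],
  [0,14,8.8,-70.6,0.451,-0.535,0],
  [0,14,8.8,-70.6,0.451,-0.535,0],
])

```text
clock: 3.4
position: [0.5124, 0.2925, 0.0317]
ee_rot: [-0.325, 0.902, 0.08, 0.271]
ft_force: [-1.0, 1.9, 2.2]
grip_width: 1.003
grasp_force: 1.1
```

Run:
```python
from h import *
o=manip.get_obs();print(o['position'],R.from_quat(o['ee_rot']).as_matrix().round(3),o['joint_pos'].round(3))
```

```text
[0.51237287 0.29246998 0.03165733] [[-0.642 -0.63   0.437]
 [-0.543  0.776  0.321]
 [-0.542 -0.031 -0.84 ]] [ 0.021  0.265 -0.631  2.218  0.694  0.17   1.06 ]
```

```bash
cat > kin.py <<'E'
import numpy as np, itertools
from scipy.spatial.transform import Rotation as R
D=[([-0.02260921,0.33268627,-0.06469033,1.46068564,0.02160665,1.34991607,-0.08850139],[.624739,0,.230754],[.7071011,.7071123,-.00037,-.00033]),
([-0.27,.263,-.424,1.567,.11,1.335,.749],[.49534,.30111,.23147],[.0574452,.9983487,.00007,.00011]),
([-.204,.377,-.504,1.703,.199,1.114,1.503],[.49718,.29918,.11183],None),
([.021,.265,-.631,2.218,.694,.17,1.06],[.51237,.29247,.03166],[-.325,.902,.08,.271])]
D[2]=(D[2][0],D[2][1],R.from_matrix([[-.765,-.644,0],[-.644,.765,0],[0,0,-1]]).as_quat())
def chain(q,s):
    M=[np.eye(3)]
    for i in range(7):
        ax='zyzyzyz'[i]; M.append(M[-1]@R.from_euler(ax,s[i]*q[i]).as_matrix())
    return M
def fit(D,s):
    Ms=[chain(q,s) for q,_,_ in D]
    C=R.from_matrix([M[7].T@R.from_quat(o).as_matrix() for M,(_,_,o) in zip(Ms,D)])
    Cm=C.mean(); e=np.degrees((Cm.inv()*C).magnitude()).max()
    A=np.vstack([np.c_[[0,0,1],M[2][:,2],M[2][:,0],M[4][:,2],M[4][:,0],M[6][:,0],M[7][:,2]] for M in Ms]);b=np.hstack([p for _,p,_ in D])
    x,*_=np.linalg.lstsq(A,b,rcond=None)
    return e,np.abs(A@x-b).max(),x,Cm
if __name__=='__main__':
    r=[]
    for z in itertools.product([1,-1],repeat=4):
        s=[z[0],1,z[1],1,z[2],1,z[3]]
        e,pe,x,C=fit(D,s); r.append((e,pe,s,x.round(4),C.as_quat().round(3)))
    for t in sorted(r,key=lambda t:t[0])[:3]:print(t)
E
python3 kin.py
```

```text
(np.float64(0.058797120476638126), np.float64(0.039816618696608456), [-1, 1, -1, 1, -1, 1, -1], array([ 0.178 ,  0.3521,  0.0884,  0.4101, -0.0653, -0.0012,  0.2319]), array([ 0.   , -0.   ,  0.707,  0.707]))
(np.float64(17.21515501731395), np.float64(0.11129054409910916), [1, 1, -1, 1, -1, 1, -1], array([ 0.4456,  2.4279, -0.6592,  1.1871,  0.9408,  0.4187,  1.5145]), array([-0.002, -0.002, -0.618, -0.787]))
(np.float64(39.38867192234176), np.float64(0.10730171677429823), [-1, 1, 1, 1, -1, 1, -1], array([ 0.3689, -0.7092,  0.7925, -0.0175, -0.142 ,  0.0157, -0.6119]), array([-0.094, -0.146,  0.411,  0.895]))
```

step_arm([
  [0,-4,3,-2,-0.1,0.11,0],
  [0,-8,6,-3,-0.2,0.23,0],
  [0,-13,7,-2,-0.3,0.34,0],
  [0,-14,7,0,-0.37,0.44,0],
  [0,-14,7,40,-0.37,0.44,0],
  [0,-14,7,80,-0.37,0.44,0],
  [0,-14,7,80,-0.37,0.44,0],
])

```text
clock: 4.1
position: [0.5004, 0.3024, 0.1165]
ee_rot: [-0.343, 0.939, -0.015, 0.008]
ft_force: [-0.6, 0.9, 0.6]
grip_width: 1.001
grasp_force: 0.0
```

Run:
```python
from h import *
c=cam('wrist','w2.png');o=manip.get_obs();print(o['position'],o['ee_rot'],R.from_quat(o['ee_rot']).as_matrix().round(3).tolist(),o['joint_pos'])
print(proj(c,[[.498,.2985,.086]]))
im=cv2.imread('pics/w2.png');cv2.imwrite('pics/w2c.png',im[100:300,200:460])
```

```text
[0.49964458 0.30108321 0.11414808] [-0.34269974  0.93928618 -0.01602153  0.00645578] [[-0.765, -0.644, 0.023], [-0.644, 0.765, -0.026], [-0.001, -0.035, -0.999]] [ 0.03166413  0.4628108  -0.84137721  1.68481201  0.40818525  1.16836315
  1.34816322]
[[321.10172018 220.91813775]]
```

View pics/w2c.png

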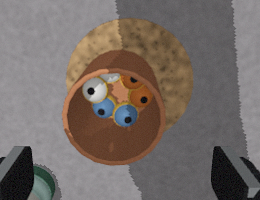

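Run:
```python
from h import *
from kin import *
D.append(([0.03166413,0.4628108,-0.84137721,1.68481201,0.40818525,1.16836315,1.34816322],[.49964458,.30108321,.11414808],[-.3427,.93928618,-.01602153,.00645578]))
s=[-1,1,-1,1,-1,1,-1]
Ms=[chain(q,s) for q,_,_ in D]
A=np.vstack([np.c_[[0,0,1],M[2],M[4],M[6][:,:2],M[7][:,2]] for M in Ms]);b=np.hstack([p for _,p,_ in D])
for lam in(1e-6,1e-4,1e-3):
    n=A.shape[1];x=np.linalg.solve(A.T@A+lam*np.eye(n),A.T@b);print(lam,x.round(4),np.abs(A@x-b).max())
```

```text
1e-06 [ 2.562e-01  3.000e-04 -2.220e-02  4.471e-01 -2.100e-03 -2.370e-02
  4.887e-01 -9.000e-04  4.000e-04  3.418e-01] 0.0003227401635937377
0.0001 [ 0.2548  0.003  -0.0224  0.4387 -0.0065 -0.0232  0.4859 -0.0026  0.0005
  0.3366] 0.0004879866013952072
0.001 [ 0.2424  0.0232 -0.0243  0.3757 -0.04   -0.0193  0.464  -0.0153  0.001
  0.2965] 0.003884834643944346
```

```bash
cat > sim.py <<'E'
import numpy as np
from scipy.optimize import least_squares
from scipy.spatial.transform import Rotation as R
from kin import chain
S=[-1,1,-1,1,-1,1,-1]
X=[.2562,.0003,-.0222,.4471,-.0021,-.0237,.4887,-.0009,.0004,.3418]
LO=np.array([-2.6,-.5,-1.47,.16,-1.27,.06,-2.6]);HI=np.array([2.6,2.12,1.34,2.42,4.41,2.06,2.6])
CT=R.from_quat([0,0,.70710678,.70710678]).as_matrix()
def fk(q):
    M=chain(q,S);x=X
    p=np.array([0,0,x[0]])+M[2]@x[1:4]+M[4]@x[4:7]+M[6][:,0]*x[7]+M[6][:,1]*x[8]+M[7][:,2]*x[9]
    return p,M[7]@CT
def ik(q0,p,Rt,w=.02,mid=0.005):
    m=(LO+HI)/2
    def f(q):
        a,b=fk(q);return np.r_[(a-p)*10,R.from_matrix(b@Rt.T).as_rotvec()*3,w*(q-q0),mid*(q-m)/(HI-LO)]
    r=least_squares(f,np.clip(q0,LO+1e-3,HI-1e-3),bounds=(LO,HI),xtol=1e-8)
    a,b=fk(r.x);return r.x,np.linalg.norm(a-p),R.from_matrix(b@Rt.T).magnitude()
def track(q,poses):
    out=[]
    for p,Rt in poses:
        q,e,r=ik(q,p,Rt);out.append((q,e,r))
    return out
def ori(h,p,sg=1):   # heading h, pitch p below horizontal, tool y = sg*left
    z=np.array([np.cos(h)*np.cos(p),np.sin(h)*np.cos(p),-np.sin(p)]);y=sg*np.array([-np.sin(h),np.cos(h),0])
    return np.c_[np.cross(y,z),y,z]
E
cat > t.py <<'E'
from sim import *
d=np.radians
q0=np.array([0.03166413,0.4628108,-0.84137721,1.68481201,0.40818525,1.16836315,1.34816322])
G=np.array([.5007,.2953,.060]);C=np.array([.634,-.0156,0]);yc=np.array([.1845,.983,0])
res=[]
for sg in(1,-1):
  for hd in(-40,-15,10,31,60,90,120):
    # yaw first at height, from heading 40 (sg=1)
    h=d(hd);a0=d(40) if sg==1 else d(-140)  # as heading-equivalent yaw
    a1=h if sg==1 else h
    hs=np.linspace(d(40),h if sg==1 else h+np.pi if abs(h+np.pi-d(40))<abs(h-np.pi-d(40)) else h-np.pi,8)
    up=[(G+[0,0,.03],ori(x,d(90))) for x in hs]
    t=track(q0,up);qa=t[-1][0];qs=[x[0] for x in t]
    for pd in(20,30,40):
      po=[]
      for p in np.linspace(90,pd,6):
        Rt=ori(h,d(p),sg);po.append((G+.025*Rt[:,2],Rt))
      t1=track(qa,po)
      for mo,(m,hp,sr) in {'A':(-yc,d(-10.6),1),'B':(yc,d(-10.6),-1)}.items():
       for dl in(-25,0,25):
        h2=hp+d(dl);Gp=C-.04*m;Gp[2]=.18;pp=[]
        for f in np.linspace(0,1,6):
          Rt=ori(h+(h2-h)*f,d(pd),sg);g=G+(Gp-G)*f;g[2]=max(g[2],.18);pp.append((g+.025*Rt[:,2],Rt))
        for f in np.linspace(0,d(120),8):
          Rt=R.from_rotvec(sr*f*np.array([np.cos(h2),np.sin(h2),0])).as_matrix()@ori(h2,d(pd),sg);pp.append((Gp+.025*Rt[:,2],Rt))
        t2=track(t1[-1][0],pp)
        al=t+t1+t2
        mg=min(min(np.min(x[0]-LO),np.min(HI-x[0])) for x in al)
        res.append((max(x[1] for x in t1),max(x[2] for x in t1),max(x[1] for x in t2),max(x[2] for x in t2),mg,sg,hd,pd,mo,dl))
res.sort(key=lambda r:sum(r[:4])-.02*r[4])
for r in res[:14]:print([float(round(x,3)) if not isinstance(x,str) else x for x in r])
E
time python3 t.py
```

```text
[0.0, 0.0, 0.0, 0.0, 0.219, 1.0, -40.0, 40.0, 'B', -25.0]
[0.0, 0.0, 0.0, 0.0, 0.206, 1.0, -40.0, 30.0, 'B', -25.0]
[0.0, 0.0, 0.0, 0.0, 0.186, 1.0, -15.0, 40.0, 'B', -25.0]
[0.0, 0.0, 0.0, 0.0, 0.165, 1.0, -15.0, 30.0, 'B', -25.0]
[0.0, 0.0, 0.0, 0.0, 0.153, 1.0, -40.0, 20.0, 'B', -25.0]
[0.0, 0.0, 0.0, 0.0, 0.147, 1.0, -40.0, 40.0, 'B', 0.0]
[0.0, 0.0, 0.0, 0.0, 0.127, 1.0, -15.0, 40.0, 'B', 0.0]
[0.0, 0.0, 0.0, 0.0, 0.12, 1.0, -15.0, 20.0, 'B', -25.0]
[0.0, 0.0, 0.0, 0.0, 0.091, 1.0, 10.0, 40.0, 'B', -25.0]
[0.0, 0.0, 0.0, 0.0, 0.085, 1.0, 10.0, 40.0, 'B', 0.0]
[0.0, 0.0, 0.0, 0.0, 0.054, 1.0, -40.0, 30.0, 'B', 0.0]
[0.0, 0.0, 0.0, 0.0, 0.033, 1.0, -15.0, 30.0, 'B', 0.0]
[0.0, 0.0, 0.0, 0.0, 0.036, 1.0, 10.0, 30.0, 'B', -25.0]
[0.0, 0.0, 0.0, 0.0, 0.0, -1.0, 120.0, 40.0, 'A', 25.0]
real	1m19.605s
user	1m19.962s
sys	0m0.099s
```

```bash
cat >> h.py <<'E'
def rel(p,Rt):
    o=manip.get_obs();R0=R.from_quat(o['ee_rot']).as_matrix()
    return ((np.array(p)-o['position'])*1000).round(1),R.from_matrix(Rt@R0.T).as_rotvec().round(3)
E
python3 - <<'E'
from h import *
from sim import *
d=np.radians;G=np.array([.5007,.2953,.052])
Rt=ori(d(-36),d(90));print(rel(G+[0,0,.05]+.025*Rt[:,2],Rt))
q=manip.get_obs()['joint_pos'];print(q.round(3),fk(q)[0]-manip.get_obs()['position'])
# rotation relative after vertical
R0=Rt;p0=G+.025*Rt[:,2]
for p in np.linspace(90,30,9):
    Rp=ori(d(-36),d(p));print(p,((G+.025*Rp[:,2]-p0)*1000).round(1),R.from_matrix(Rp@R0.T).as_rotvec().round(3))
E
```

```text
(array([  1.1,  -5.8, -37.1]), array([ 0.037,  0.003, -1.328]))
[ 0.032  0.463 -0.841  1.685  0.408  1.168  1.348] [-2.09807464e-05 -1.31189907e-04  6.10406329e-05]
90.0 [0. 0. 0.] [0. 0. 0.]
82.5 [ 2.6 -1.9  0.2] [-0.077 -0.106 -0.   ]
75.0 [ 5.2 -3.8  0.9] [-0.154 -0.212  0.   ]
67.5 [ 7.7 -5.6  1.9] [-0.231 -0.318  0.   ]
60.0 [10.1 -7.3  3.3] [-0.308 -0.424  0.   ]
52.5 [12.3 -8.9  5.2] [-0.385 -0.53   0.   ]
45.0 [ 14.3 -10.4   7.3] [-0.462 -0.635  0.   ]
37.5 [ 16.  -11.7   9.8] [-0.539 -0.741  0.   ]
30.0 [ 17.5 -12.7  12.5] [-0.616 -0.847  0.   ]
```

step_arm([
  [0,1,-3,3,0,0,-0.14],
  [0,1.1,-5.8,3,0.01,0,-0.28],
  [0,1.1,-5.8,3,0.02,0,-0.42],
  [0,1.1,-5.8,3,0.03,0,-0.56],
  [0,1.1,-5.8,3,0.037,0,-0.7],
  [0,1.1,-5.8,3,0.037,0,-0.84],
  [0,1.1,-5.8,3,0.037,0,-0.98],
  [0,1.1,-5.8,3,0.037,0.003,-1.12],
  [0,1.1,-5.8,3,0.037,0.003,-1.26],
  [0,1.1,-5.8,3,0.037,0.003,-1.328],
])

```text
clock: 5.15
position: [0.4989, 0.2935, 0.1135]
ee_rot: [0.311, 0.95, 0.002, -0.003]
ft_force: [0.2, -0.3, 0.0]
grip_width: 1.002
grasp_force: 0.0
```

Run:
```python
from h import *
from sim import *
c=cam('wrist','w3.png')
o=manip.get_obs();print(o['position'],o['joint_pos'].round(3))
# rim: fit circle to copper mask
hsv=cv2.cvtColor(c['image'],cv2.COLOR_BGR2HSV);m=cv2.inRange(hsv,(3,110,60),(13,255,255))[100:320]
m=cv2.morphologyEx(m,cv2.MORPH_CLOSE,np.ones((7,7)))
ct=max(cv2.findContours(m,0,2)[0],key=cv2.contourArea);h=cv2.convexHull(ct).reshape(-1,2)+[0,100]
print(cv2.boundingRect(h),proj(c,[[.5007,.2953,.086]]))
Rt=ori(np.radians(-36),np.radians(90));print(rel(np.array([.5007,.2953,.027]),Rt))
```

```text
[0.49887995 0.29342297 0.11349818] [-0.102  0.394 -0.615  1.7    0.241  1.126  0.15 ]
(272, 159, 104, 119) [[326.08068003 230.62316695]]
(array([  1.8,   1.9, -86.5]), array([-0.005, -0.004,  0.007]))
```

step_arm([
  [0,1.8,1.9,-30,0,0,0],
  [0,1.8,1.9,-65,0,0,0],
  [0,1.8,1.9,-86,0,0,0],
  [0,1.8,1.9,-86,0,0,0],
  [0,4.4,0,-85.8,-0.077,-0.106,0],
  [0,7,-1.9,-85.1,-0.154,-0.212,0],
  [0,9.5,-3.7,-84.1,-0.231,-0.318,0],
  [0,11.9,-5.4,-82.7,-0.308,-0.424,0],
  [0,14.1,-7,-80.8,-0.385,-0.53,0],
  [0,14.1,-7,-80.8,-0.385,-0.53,0],
])

```text
clock: 6.2
position: [0.5101, 0.2903, 0.0321]
ee_rot: [0.289, 0.903, -0.097, 0.304]
ft_force: [-0.5, 0.9, -0.1]
grip_width: 0.998
grasp_force: 0.0
```

Run:
```python
from h import *
from sim import *
o=manip.get_obs();print(o['position'],o['joint_pos'].round(3))
d=np.radians;G=np.array([.5007,.2953,.052])
for p in(52.5,45,37.5,30):
    Rt=ori(d(-36),d(p));print(p,rel(G+.025*Rt[:,2],Rt))
```

```text
[0.51007202 0.29033574 0.03209695] [-0.648  0.481 -0.367  1.917  0.98   1.069 -0.658]
52.5 (array([ 2.9, -4. ,  0.1]), array([-0.004, -0.004, -0.009]))
45 (array([ 4.9, -5.4,  2.2]), array([-0.08 , -0.11 , -0.009]))
37.5 (array([ 6.7, -6.7,  4.7]), array([-0.157, -0.217, -0.009]))
30 (array([ 8.1, -7.8,  7.4]), array([-0.233, -0.323, -0.009]))
```

step_arm([
  [0,5,-5.5,2.2,-0.08,-0.11,-0.009],
  [0,6.7,-6.7,4.7,-0.157,-0.217,-0.009],
  [0,8.1,-7.8,7.4,-0.233,-0.323,-0.009],
  [0,8.1,-7.8,7.4,-0.233,-0.323,-0.009],
  [0,8.1,-7.8,7.4,-0.233,-0.323,-0.009],
])

```text
clock: 6.7
position: [0.5213, 0.2782, 0.0392]
ee_rot: [0.272, 0.824, -0.155, 0.473]
ft_force: [0.7, 0.5, 0.5]
grip_width: 1.0
grasp_force: 0.0
```

Run:
```python
from h import *
from sim import *
o=manip.get_obs();print(o['position'],o['joint_pos'].round(3))
d=np.radians;G=np.array([.5007,.2953,.052]);Rt=ori(d(-36),d(30));print(rel(G+.025*Rt[:,2],Rt))
```

```text
[0.52130117 0.27818647 0.03920143] [-0.871  0.645 -0.265  1.918  1.245  1.339 -0.991]
(array([-3.1,  4.4,  0.3]), array([-0.005, -0.004,  0.009]))
```

step_arm([
  [0,-3,4,0,0,0,0],
  [0,-3,4,0,0,0,0],
  [0.3,-3,4,0,0,0,0],
  [1,-3,4,0,0,0,0],
  [1,-3,4,0,0,0,0],
  [1,-3,4,0,0,0,0],
  [1,-3,4,0,0,0,0],
  [1,-3,4,0,0,0,0],
  [1,-3,4,0,0,0,0],
  [1,-3,4,0,0,0,0],
], grip_force=40)

```text
clock: 7.7
position: [0.5182, 0.2825, 0.0402]
ee_rot: [0.272, 0.822, -0.155, 0.476]
ft_force: [-1.2, 0.1, 6.9]
grip_width: 0.747
grasp_force: 43.8
```

Run:
```python
from h import *
from sim import *
sd=cam('side','side1.png');sc=cam('scene','scene1.png');o=manip.get_obs();Rm=R.from_quat(o['ee_rot']).as_matrix();print(o['position'],o['joint_pos'].round(3),Rm[:,2])
g=o['position']-.025*Rm[:,2];print('G',g)
f=lambda im,x,y:cv2.resize(im[y:y+150,x:x+200],(400,300),interpolation=cv2.INTER_CUBIC)
cv2.imwrite('pics/c2.png',np.hstack([f(sd['image'],200,240),f(sc['image'],290,60)]))
d=np.radians
q=o['joint_pos'];h=d(-36);Rt=ori(h,d(30));Gp=np.array([.6105,-.056,.17]);G0=g
poses=[]
for f in(.25,.5,.75,1):
    gg=G0+(Gp-G0)*f;gg[2]=.18;poses.append((gg+.025*Rt[:,2],Rt))
for f in np.linspace(0,115,9):
    Rr=R.from_rotvec(-d(f)*np.array([np.cos(h),np.sin(h),0])).as_matrix()@Rt;gg=Gp.copy();poses.append((gg+.025*Rr[:,2],Rr))
for (p,_),(x,e,r) in zip(poses,track(q,poses)):print(((p-o['position'])*1000).round(1),x.round(2),round(e,4),round(r,3))
```

```text
[0.51822524 0.28250506 0.04018284] [-0.88   0.649 -0.268  1.915  1.244  1.35  -0.997] [ 0.69792428 -0.51286445 -0.49987173]
G [0.50077713 0.29532667 0.05267963]
[ 27.5 -87.7 127.3] [-0.76  0.31 -0.23  2.05  1.21  1.28 -0.74] 0.0 0.0
[  54.9 -175.6  127.3] [-0.65  0.22 -0.16  2.16  1.3   1.14 -0.71] 0.0 0.0
[  82.4 -263.4  127.3] [-0.54  0.17 -0.07  2.23  1.42  0.98 -0.69] 0.0 0.0
[ 109.8 -351.2  127.3] [-0.41  0.15  0.03  2.25  1.57  0.82 -0.68] 0.0 0.0
[ 109.8 -351.2  117.3] [-0.41  0.17  0.03  2.25  1.6   0.82 -0.71] 0.0 0.0
[ 108.  -353.7  117.7] [-0.44  0.24  0.02  2.18  1.47  0.95 -0.43] 0.0 0.0
[ 106.3 -356.1  118.9] [-0.48  0.32  0.01  2.11  1.41  1.1  -0.21] 0.0 0.0
[ 104.8 -358.1  120.7] [-0.51  0.41  0.02  2.05  1.38  1.23 -0.02] 0.0 0.0
[ 103.6 -359.8  123.1] [-0.54  0.51  0.03  2.    1.37  1.36  0.15] 0.0 0.0
[ 102.8 -360.8  125.9] [-0.58  0.6   0.05  1.95  1.39  1.47  0.31] 0.0 0.0
[ 102.5 -361.3  129. ] [-0.61  0.69  0.08  1.93  1.42  1.56  0.47] 0.0 0.0
[ 102.6 -361.2  132.1] [-0.63  0.77  0.11  1.92  1.46  1.64  0.62] 0.0 0.0
[ 103.1 -360.4  135.1] [-0.66  0.85  0.15  1.92  1.52  1.7   0.77] 0.0 0.0
```

View pics/c2.png

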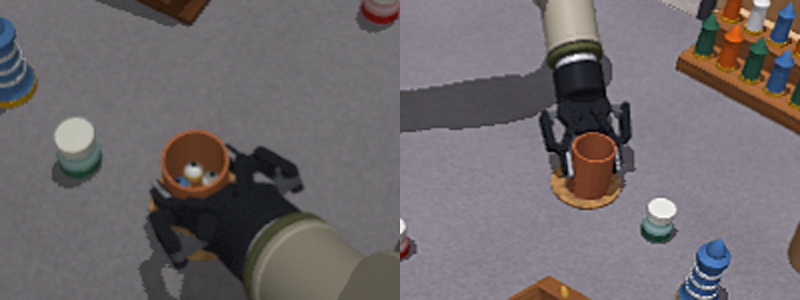

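Both views show the cup held between the fingers at mid-height, upright, with the beads inside. Next I lift it and carry it to the case.

step_arm([
  [1,0,0,15,0,0,0],
  [1,0,0,45,0,0,0],
  [1,0,0,80,0,0,0],
  [1,3,-10,110,0,0,0],
  [1,10,-32,127,0,0,0],
  [1,20,-64,127,0,0,0],
  [1,31,-99,127,0,0,0],
  [1,42,-134,127,0,0,0],
  [1,53,-169,127,0,0,0],
  [1,64,-204,127,0,0,0],
])

```text
clock: 8.8
position: [0.5818, 0.0772, 0.1668]
ee_rot: [0.271, 0.823, -0.154, 0.475]
ft_force: [0.9, 0.1, -1.3]
grip_width: 0.745
grasp_force: 44.4
```

step_arm([
  [1,11,-35,0,0,0,0],
  [1,22,-70,0,0,0,0],
  [1,31,-100,0,0,0,0],
  [1,38,-125,0,0,0,0],
  [1,44,-140,0,0,0,0],
  [1,46,-147,0,0,0,0],
  [1,46,-147,0,0,0,0],
  [1,46,-147,0,0,0,0],
])

```text
clock: 9.6
position: [0.6279, -0.0668, 0.1662]
ee_rot: [0.271, 0.823, -0.154, 0.475]
ft_force: [0.7, 0.2, -2.6]
grip_width: 0.748
grasp_force: 44.4
```

Run:
```python
from h import *
from sim import *
sc=cam('scene','scene2.png');sd=cam('side','side2.png');o=manip.get_obs();Rm=R.from_quat(o['ee_rot']).as_matrix();print(o['position'],o['joint_pos'].round(3),'G',o['position']-.025*Rm[:,2])
f=lambda im,x,y:cv2.resize(im[y:y+150,x:x+200],(400,300),interpolation=cv2.INTER_CUBIC)
cv2.imwrite('pics/c3.png',np.hstack([f(sc['image'],250,120),f(sd['image'],200,100)]))
d=np.radians;h=d(-36);Rt=ori(h,d(30));Gp=np.array([.6105,-.056,.165])
for f in np.linspace(0,120,17):
    Rr=R.from_rotvec(-d(f)*np.array([np.cos(h),np.sin(h),0])).as_matrix()@Rt;print(f,*rel(Gp+.025*Rr[:,2],Rr))
```

```text
[ 0.62794497 -0.06660461  0.16614632] [-0.396  0.159  0.011  2.246  1.572  0.825 -0.688] G [ 0.61047635 -0.0538408   0.17867359]
0.0 [  0.1  -2.1 -13.6] [-0.004  0.001  0.005]
7.5 [ -0.9  -3.4 -13.5] [-0.109  0.078  0.005]
15.0 [ -1.8  -4.7 -13.2] [-0.215  0.156  0.005]
22.5 [ -2.7  -6.  -12.7] [-0.321  0.233  0.005]
30.0 [ -3.6  -7.2 -12. ] [-0.427  0.31   0.005]
37.5 [ -4.4  -8.3 -11.1] [-0.532  0.387  0.005]
45.0 [ -5.1  -9.3 -10. ] [-0.638  0.464  0.005]
52.5 [ -5.8 -10.1  -8.8] [-0.744  0.542  0.005]
60.0 [ -6.3 -10.9  -7.4] [-0.849  0.619  0.005]
67.5 [ -6.7 -11.5  -5.9] [-0.955  0.696  0.005]
75.0 [ -7.  -11.9  -4.4] [-1.061  0.773  0.005]
82.5 [ -7.2 -12.1  -2.8] [-1.166  0.85   0.005]
90.0 [ -7.3 -12.2  -1.1] [-1.272  0.928  0.005]
97.5 [ -7.2 -12.1   0.5] [-1.378  1.005  0.005]
105.0 [ -7.  -11.9   2.1] [-1.483  1.082  0.005]
112.5 [ -6.7 -11.5   3.6] [-1.589  1.159  0.004]
120.0 [ -6.3 -10.9   5.1] [-1.695  1.237  0.004]
```

View pics/c3.png

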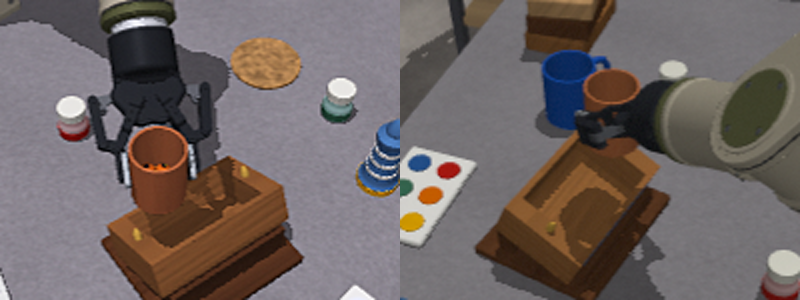

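The scene view shows the upright cup over the near-left half of the case, above the opening, with nothing in its way. Now I pour, slowing down past 60 degrees.

step_arm([
  [1,-1,-3,-4,-0.11,0.08,0],
  [1,-2,-4.7,-8,-0.215,0.156,0],
  [1,-2.7,-6,-12,-0.321,0.233,0],
  [1,-3.6,-7.2,-12,-0.427,0.31,0],
  [1,-4.4,-8.3,-11,-0.532,0.387,0],
  [1,-5.1,-9.3,-10,-0.638,0.464,0],
  [1,-5.8,-10.1,-9,-0.744,0.542,0],
  [1,-6.3,-10.9,-7.5,-0.849,0.619,0],
  [1,-6.6,-11.3,-6.5,-0.915,0.667,0],
  [1,-6.8,-11.6,-5.5,-0.98,0.714,0],
])

```text
clock: 10.7
position: [0.6213, -0.0781, 0.1601]
ee_rot: [-0.049, 0.764, -0.597, 0.239]
ft_force: [0.7, 0.9, -1.8]
grip_width: 0.753
grasp_force: 44.6
```

Run:
```python
from h import *
from sim import *
o=manip.get_obs();print(o['joint_pos'].round(3))
d=np.radians;h=d(-36);Rt=ori(h,d(30));Gp=np.array([.6105,-.056,.165])
for f in (70,76,83,90,97.5,105,112,120,125):
    Rr=R.from_rotvec(-d(f)*np.array([np.cos(h),np.sin(h),0])).as_matrix()@Rt;print(f,*rel(Gp+.025*Rr[:,2],Rr))
```

```text
[-0.56   0.604  0.034  1.955  1.392  1.459  0.271]
70 [-0.1 -0.1  0.6] [-0.005  0.009  0.002]
76 [-0.4 -0.4  1.8] [-0.09   0.07   0.002]
83 [-0.5 -0.7  3.3] [-0.189  0.142  0.002]
90 [-0.6 -0.7  4.9] [-0.287  0.214  0.001]
97.5 [-0.5 -0.6  6.5] [-0.393  0.291  0.001]
105 [-0.3 -0.4  8.1] [-0.499  0.368  0.001]
112 [-0.1  0.   9.5] [-0.598  0.44   0.001]
120 [ 0.4  0.6 11.1] [-0.711  0.522  0.   ]
125 [ 0.7  1.1 12. ] [-0.781  0.574  0.   ]
```

step_arm([
  [1,-0.2,-0.2,1,-0.045,0.035,0],
  [1,-0.4,-0.4,1.8,-0.09,0.07,0],
  [1,-0.5,-0.6,2.5,-0.14,0.105,0],
  [1,-0.5,-0.7,3.3,-0.189,0.142,0],
  [1,-0.5,-0.7,4,-0.235,0.175,0],
  [1,-0.6,-0.7,4.9,-0.287,0.214,0],
  [1,-0.5,-0.6,5.7,-0.34,0.25,0],
  [1,-0.5,-0.6,6.5,-0.393,0.291,0],
  [1,-0.3,-0.5,7.3,-0.446,0.33,0],
  [1,-0.3,-0.4,8.1,-0.499,0.368,0],
])

```text
clock: 11.7
position: [0.621, -0.0787, 0.1683]
ee_rot: [0.214, -0.624, 0.748, -0.078]
ft_force: [0.2, 0.6, -1.5]
grip_width: 0.75
grasp_force: 44.6
```

step_arm([
  [1,0,0.2,0.7,-0.05,0.036,0],
  [1,0.2,0.4,1.4,-0.1,0.072,0],
  [1,0.5,0.7,2.2,-0.155,0.113,0],
  [1,0.7,1,3,-0.21,0.153,0],
  [1,0.9,1.3,3.5,-0.25,0.18,0],
  [1,1,1.5,3.9,-0.282,0.206,0],
  [1,1,1.5,3.9,-0.282,0.206,0],
  [1,1,1.5,3.9,-0.282,0.206,0],
  [1,1,1.5,3.9,-0.282,0.206,0],
  [1,1,1.5,3.9,-0.282,0.206,0],
])

```text
clock: 12.7
position: [0.6218, -0.0787, 0.173]
ee_rot: [0.296, -0.519, 0.802, 0.017]
ft_force: [-0.6, -0.2, -0.4]
grip_width: 0.748
grasp_force: 44.6
```

Run:
```python
from h import *
from sim import *
sc=cam('scene','scene3.png');sd=cam('side','side3.png');o=manip.get_obs();print(o['position'],o['joint_pos'].round(3))
f=lambda im,x,y:cv2.resize(im[y:y+150,x:x+200],(400,300),interpolation=cv2.INTER_CUBIC)
cv2.imwrite('pics/c4.png',np.hstack([f(sc['image'],250,150),f(sd['image'],200,120)]))
```

```text
[ 0.6217702  -0.07876093  0.17292059] [-0.66   0.909  0.162  1.926  1.565  1.745  0.865]
```

View pics/c4.png

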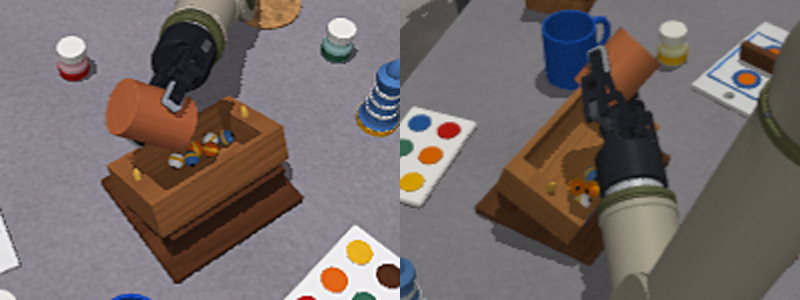

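The scene view shows the beads in the case around (205,147), and the tilted cup looks empty. Now I roll the cup back upright.

Run:
```python
from h import *
from sim import *
d=np.radians;h=d(-36);Rt=ori(h,d(30));Gp=np.array([.6105,-.056,.185])
for f in (100,75,50,0):
    Rr=R.from_rotvec(-d(f)*np.array([np.cos(h),np.sin(h),0])).as_matrix()@Rt;print(f,*rel(Gp+.025*Rr[:,2],Rr))
```

```text
100 [-1.   0.1 14.3] [ 0.351 -0.253  0.002]
75 [-0.9  0.3  8.8] [ 0.703 -0.509  0.002]
50 [0.6 2.3 4. ] [ 1.056 -0.766  0.002]
0 [ 6.2 10.  -0.4] [ 1.762 -1.28   0.003]
```

step_arm([
  [1,0,0,15,0.11,-0.08,0],
  [1,-1,0,15,0.22,-0.16,0],
  [1,-1,0,14,0.33,-0.24,0],
  [1,-1,0,13,0.44,-0.32,0],
  [1,-1,0,11,0.55,-0.4,0],
  [1,-1,0,10,0.66,-0.48,0],
  [1,-0.5,1,8,0.77,-0.56,0],
  [1,0,1,7,0.88,-0.64,0],
  [1,0,2,5,0.99,-0.72,0],
  [1,0.6,2.3,4,1.056,-0.766,0],
])

```text
clock: 13.8
position: [0.6222, -0.0767, 0.1774]
ee_rot: [0.044, 0.812, -0.487, 0.318]
ft_force: [0.1, 0.2, -1.3]
grip_width: 0.75
grasp_force: 44.5
```

step_arm([
  [1,0.5,1,0,0.11,-0.08,0],
  [1,1,2,0,0.22,-0.16,0],
  [1,2,3,0,0.33,-0.24,0],
  [1,3,5,0,0.44,-0.32,0],
  [1,4,6,0,0.55,-0.4,0],
  [1,5,7,-2,0.66,-0.48,0],
  [1,5.6,7.7,-4,0.706,-0.514,0],
  [1,5.6,7.7,-4,0.706,-0.514,0],
  [1,5.6,7.7,-4,0.706,-0.514,0],
])

```text
clock: 14.7
position: [0.6278, -0.069, 0.173]
ee_rot: [0.267, 0.824, -0.155, 0.475]
ft_force: [-0.2, 0.0, -1.6]
grip_width: 0.748
grasp_force: 44.5
```

Run:
```python
from h import *
from sim import *
o=manip.get_obs();print(o['position'],o['joint_pos'].round(3),o['clock'])
d=np.radians;h=d(-36);Rt=ori(h,d(30))
for G in([.6105,-.056,.18],[.5,.296,.18],[.496,.299,.0527]):
    print(*rel(np.array(G)+.025*Rt[:,2],Rt))
```

```text
[ 0.62782972 -0.06896375  0.17295605] [-0.399  0.143  0.02   2.246  1.561  0.82  -0.658] 14.7
[ 0.2  0.2 -5.5] [ 0.001 -0.002  0.001]
[-110.3  352.2   -5.5] [ 0.001 -0.002  0.001]
[-114.3  355.2 -132.8] [ 0.001 -0.002  0.001]
```

step_arm([
  [1,-10,31,0,0,0,0],
  [1,-20,62,0,0,0,0],
  [1,-32,100,0,0,0,0],
  [1,-44,138,0,0,0,0],
  [1,-56,176,0,0,0,0],
  [1,-68,214,0,0,0,0],
  [1,-80,250,0,0,0,0],
  [1,-92,286,0,0,0,0],
  [1,-104,322,0,0,0,0],
  [1,-111,345,-5,0,0,0],
])

```text
clock: 15.7
position: [0.5154, 0.2802, 0.1677]
ee_rot: [0.266, 0.825, -0.154, 0.474]
ft_force: [0.0, 0.0, -0.7]
grip_width: 0.748
grasp_force: 44.7
```

step_arm([
  [1,-3,10,-20,0,0,0],
  [1,-3,10,-50,0,0,0],
  [1,-3,10,-80,0,0,0],
  [1,-3,10,-105,0,0,0],
  [1,-3,10,-115,0,0,0],
  [1,-3,10,-119,0,0,0],
  [1,-3,10,-122,0,0,0],
  [1,-3,10,-124,0,0,0],
  [1,-3,10,-124,0,0,0],
])

```text
clock: 16.6
position: [0.5141, 0.2865, 0.0444]
ee_rot: [0.268, 0.824, -0.154, 0.475]
ft_force: [0.2, 0.4, -1.8]
grip_width: 0.748
grasp_force: 44.7
```

Run:
```python
from h import *
from sim import *
o=manip.get_obs();print(o['position'],o['joint_pos'].round(3),o['clock'],o['ft_force'])
d=np.radians;h=d(-36);Rt=ori(h,d(30))
print(*rel(np.array([.496,.299,.0527])+.025*Rt[:,2],Rt))
```

```text
[0.51412794 0.28652942 0.04444937] [-0.885  0.64  -0.274  1.916  1.238  1.356 -0.988] 16.6 [ 0.22689691  0.41319638 -1.77728914]
[-0.6 -0.3 -4.2] [-0.001 -0.001  0.   ]
```

step_arm([
  [1,0,0,-1.5,0,0,0],
  [1,0,0,-3,0,0,0],
  [1,0,0,-4,0,0,0],
  [1,0,0,-4.3,0,0,0],
  [1,0,0,-4.3,0,0,0],
])

```text
clock: 17.1
position: [0.5141, 0.2862, 0.0403]
ee_rot: [0.268, 0.824, -0.155, 0.475]
ft_force: [-2.8, -0.5, 5.5]
grip_width: 0.751
grasp_force: 44.9
```

Contact at about 7 N. Release, then reverse the pitch.

step_arm([
  [0.25,0,0,0,0,0,0],
  [0,0,0,0,0,0,0],
  [0,0,0,0,0,0,0],
  [0,0,0,0,0,0,0],
  [0,0,0,0,0,0,0],
])

```text
clock: 17.6
position: [0.5139, 0.2862, 0.0394]
ee_rot: [0.268, 0.824, -0.155, 0.475]
ft_force: [0.6, 0.9, 0.0]
grip_width: 0.997
grasp_force: 0.0
```

Run:
```python
from h import *
from sim import *
o=manip.get_obs();print(o['position'],o['clock'],o['ft_force'],o['grip_width'])
d=np.radians;h=d(-36)
for p in(45,60,75,90):
    Rt=ori(h,d(p));print(*rel(np.array([.496,.299,.0527])+.025*Rt[:,2],Rt))
```

```text
[0.5139306  0.28620087 0.03937691] 17.6 [0.63155901 0.94444442 0.00715989] 0.9974367646403445
[-3.6  2.4 -4.4] [0.154 0.21  0.   ]
[-7.8  5.5 -8.3] [0.307 0.422 0.   ]
[-12.7   9.  -10.8] [0.461 0.634 0.   ]
[-17.9  12.8 -11.7] [0.615 0.846 0.   ]
```

step_arm([
  [0,-1.5,1,-2,0.07,0.1,0],
  [0,-3.6,2.4,-4.2,0.154,0.21,0],
  [0,-5.7,4,-6.3,0.23,0.316,0],
  [0,-7.8,5.5,-8.2,0.307,0.422,0],
  [0,-10.2,7.2,-9.6,0.384,0.528,0],
  [0,-12.7,9,-10.7,0.461,0.634,0],
  [0,-15.3,10.9,-11.3,0.538,0.74,0],
  [0,-17.9,12.8,-11.5,0.615,0.846,0],
  [0,-17.9,12.8,-11.5,0.615,0.846,0],
  [0,-17.9,12.8,-11.5,0.615,0.846,0],
])

```text
clock: 18.6
position: [0.4964, 0.2981, 0.0275]
ee_rot: [0.31, 0.951, -0.001, 0.001]
ft_force: [-0.3, -0.1, -0.2]
grip_width: 0.996
grasp_force: 0.0
```

step_arm([
  [0,0,0,20,0,0,0],
  [0,0,0,55,0,0,0],
  [0,0,0,100,0,0,0],
  [0,0,0,150,0,0,0],
  [0,0,0,200,0,0,0],
  [0,10,-40,220,0,0,0.1],
  [0,20,-80,230,0,0,0.2],
  [0,40,-120,230,0,0,0.3],
  [0,60,-170,230,0,0,0.4],
  [0,80,-215,230,0,0,0.5],
])

```text
clock: 19.6
position: [0.5743, 0.087, 0.2579]
ee_rot: [0.061, 0.998, -0.002, 0.001]
ft_force: [0.9, 0.3, 0.1]
grip_width: 0.998
grasp_force: 0.0
```

Run:
```python
from h import *
sc=cam('scene','scene4.png');sd=cam('side','side4.png');w=cam('wrist','w4.png');o=manip.get_obs();print(o['position'],o['joint_pos'].round(3),o['clock'])
f=lambda im,x,y:cv2.resize(im[y:y+150,x:x+200],(400,300),interpolation=cv2.INTER_CUBIC)
cv2.imwrite('pics/c5.png',np.vstack([np.hstack([f(sc['image'],290,80),f(sd['image'],200,240)]),np.hstack([f(sc['image'],270,150),cv2.resize(w['image'],(400,300))])]))
```

```text
[0.57500675 0.08437972 0.25703288] [ 0.216  0.269 -0.534  1.519  0.141  1.393  1.111] 19.75
```

View pics/c5.png

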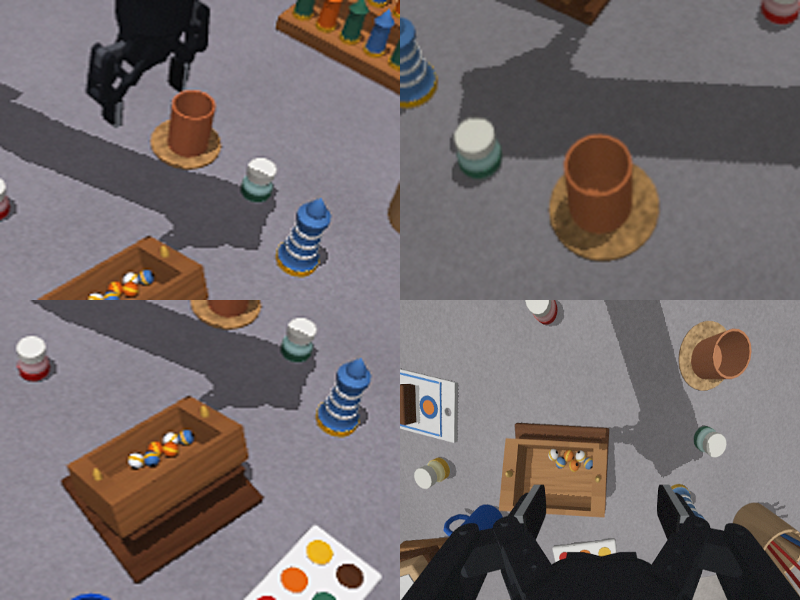

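The pictures show all six beads in the case and the empty cup upright on its coaster. Next I measure the pins from above.

step_arm([
  [0,20,-20,5,0,0,-0.01],
  [0,40,-45,10,0,0,-0.02],
  [0,60,-70,15,0,0,-0.04],
  [0,75,-90,15,0,0,-0.05],
  [0,80,-100,15,0,0,-0.06],
  [0,80,-100,15,0,0,-0.06],
  [0,80,-100,15,0,0,-0.06],
])

```text
clock: 20.45
position: [0.654, -0.0105, 0.2729]
ee_rot: [0.093, 0.996, 0.0, -0.0]
ft_force: [0.9, 0.1, 0.6]
grip_width: 0.995
grasp_force: 0.0
```

```bash
cat > pins.py <<'E'
from h import *
def pins(views,guess,r=9):
    out=[]
    for k,g in enumerate(guess):
        ob=[]
        for n,c in views.items():
            u,v=proj(c,[g])[0];rr=r*(2.2 if n=='wrist' else 1);x0,y0=max(0,int(u-rr)),max(0,int(v-rr));b=c['image'][y0:int(v+rr)+1,x0:int(u+rr)+1].astype(int)
            if b.size==0: continue
            hsv=cv2.cvtColor(b.astype(np.uint8),cv2.COLOR_BGR2HSV)
            m=((hsv[...,0]>=18)&(hsv[...,0]<=32)&(hsv[...,1]>100)&(hsv[...,2]>90)).astype(np.uint8)
            nn,lab,st,cen=cv2.connectedComponentsWithStats(m)
            if nn<2: print(n,k,'none');continue
            i=1+np.argmax(st[1:,4]);p=cen[i]+[x0,y0];print(n,k,(u.round(1),v.round(1)),p.round(1),st[i]);ob.append((c,p))
        out.append((tri(ob) if len(ob)>1 else None,ob))
    return out
E
python3 - <<'E'
from pins import *
v={n:cam(n) for n in('scene','side','wrist')};cv2.imwrite('pics/w5.png',v['wrist']['image'])
o=manip.get_obs();print(o['position'],o['joint_pos'].round(2),o['clock'])
g=[np.array([.6462,.0640,.0865]),np.array([.6165,-.0942,.0865])]
r=pins(v,g)
for a,ob in r:
    print(a,[onz(c,[p],.0895)[0].round(4).tolist() for c,p in ob])
E
```

```text
[ 0.65423885 -0.01124397  0.27328792] [ 0.28  0.42 -0.46  1.29  0.18  1.47  1.21] 20.6
scene 0 (np.float64(372.3), np.float64(205.9)) [371.7 205.4] [ 7  7  4  6 17]
side 0 (np.float64(274.7), np.float64(213.3)) [275.  213.2] [ 8  7  5  5 20]
wrist 0 (np.float64(387.8), np.float64(155.1)) [387.3 153.6] [15 14 10 11 77]
scene 1 (np.float64(318.4), np.float64(237.4)) [318.2 236.8] [ 8  6  4  6 19]
side 1 (np.float64(310.5), np.float64(172.1)) [310.6 171.9] [ 8  7  4  5 17]
wrist 1 (np.float64(240.6), np.float64(154.9)) [239.7 154.4] [15 15 11 10 80]
[0.64464227 0.06381773 0.08728897] [[0.6452, 0.0625, 0.0895], [0.6443, 0.0659, 0.0895], [0.6439, 0.0631, 0.0895]]
[ 0.61586562 -0.09416278  0.08775373] [[0.6165, -0.0947, 0.0895], [0.6154, -0.0918, 0.0895], [0.6155, -0.0941, 0.0895]]
```

step_arm([
  [0,-15,-28,0,0,0,-0.02],
  [0,-33,-62,-10,0,0,-0.04],
  [0,-52,-96,-20,0,0,-0.06],
  [0,-72,-132,-30,0,0,-0.08],
  [0,-92,-168,-40,0,0,-0.1],
  [0,-112,-204,-50,0,0,-0.12],
  [0,-132,-240,-60,0,0,-0.14],
  [0,-150,-275,-68,0,0,-0.16],
  [0,-163,-298,-73,0,0,-0.16],
  [0,-169,-309,-73,0,0,-0.16],
])

```text
clock: 21.6
position: [0.4838, -0.3239, 0.1994]
ee_rot: [0.175, 0.985, -0.0, -0.001]
ft_force: [0.5, 0.3, -1.4]
grip_width: 1.002
grasp_force: 0.0
```

step_arm([
  [0,0,0,0,0,0,0],
  [0,0,0,0,0,0,0],
])

```text
clock: 21.8
position: [0.487, -0.3203, 0.2005]
ee_rot: [0.172, 0.985, 0.0, 0.001]
ft_force: [-0.2, 0.3, -0.5]
grip_width: 0.999
grasp_force: 0.0
```

Run:
```python
from h import *
c=cam('wrist','w6.png');o=manip.get_obs();Rm=R.from_quat(o['ee_rot']).as_matrix();print(o['position'],Rm[:,1],o['joint_pos'].round(2),o['clock'])
im=c['image'];hsv=cv2.cvtColor(im,cv2.COLOR_BGR2HSV)
# white plate -> hull corners
m=((im.min(2)>150)&(hsv[...,1]<60)).astype(np.uint8)
m=cv2.morphologyEx(m,cv2.MORPH_CLOSE,np.ones((9,9)))
n,lab,st,cen=cv2.connectedComponentsWithStats(m)
i=1+np.argmax(st[1:,4]);ct=max(cv2.findContours((lab==i).astype(np.uint8),0,2)[0],key=cv2.contourArea)
q=cv2.approxPolyDP(cv2.convexHull(ct),8,True).reshape(-1,2);X=onz(c,q,.008);print(q.tolist(),X[:,:2].round(4).tolist(),X.mean(0))
# orange discs
m=cv2.inRange(hsv,(5,150,120),(15,255,255));n,lab,st,cen=cv2.connectedComponentsWithStats(m)
for k in range(1,n):
    if st[k,4]>150: print('disc',cen[k],st[k],onz(c,[cen[k]],.008)[0][:2])
# dark holes inside plate hull
hull=np.zeros(m.shape,np.uint8);cv2.fillConvexPoly(hull,cv2.convexHull(ct),1);hull=cv2.erode(hull,np.ones((7,7)))
g=((im.max(2)<150)&(hsv[...,1]<70)&(hull>0)).astype(np.uint8);n,lab,st,cen=cv2.connectedComponentsWithStats(g)
for k in range(1,n):
    if st[k,4]>60: print('grey',cen[k].round(1),st[k],onz(c,[cen[k]],.004)[0][:2])
b=((hsv[...,2]<110)&(hsv[...,1]>70)&(hsv[...,0]<20)&(hull>0)).astype(np.uint8);n,lab,st,cen=cv2.connectedComponentsWithStats(b)
for k in range(1,n):
    if st[k,4]>100: print('brown',cen[k].round(1),st[k],onz(c,[cen[k]],.038)[0][:2])
```

```text
[ 0.48720919 -0.3200293   0.20049074] [3.38636593e-01 9.40917145e-01 4.30135366e-04] [ 0.75  0.27 -0.29  1.61  0.08  1.27  1.67] 21.85
[[409, 121], [401, 217], [240, 216], [233, 121]] [[0.4647, -0.2121], [0.5683, -0.2503], [0.503, -0.4286], [0.4004, -0.3914]] [ 0.4840907  -0.32057724  0.008     ]
disc [288.68421053 170.46842105] [278 160  22  22 380] [ 0.47166925 -0.3544522 ]
disc [353.21932115 170.64490862] [343 160  22  22 383] [ 0.4963836  -0.28618743]
disc [ 21.93319838 263.10526316] [  9 247  27  34 494] [ 0.46568491 -0.73228707]
disc [618.26217228 333.14981273] [608 325  21  18 267] [0.85163202 0.0040354 ]
grey [331.  171.7] [325 140  19  66 444] [ 0.48996365 -0.31032771]
grey [391.5 174.6] [ 378  140   27   71 1409] [ 0.51643304 -0.24617638]
grey [371.9 177.4] [357 154  21  45 276] [ 0.51196987 -0.26826882]
grey [249.6 170.2] [243 164  14  13 140] [ 0.45686844 -0.39700237]
brown [320.8 173.2] [315 140  13  68 836] [ 0.48084422 -0.31926426]
```

step_arm([
  [0,-3,-0.4,-25,0,0,0],
  [0,-3,-0.4,-60,0,0,0],
  [0,-3,-0.4,-100,0,0,0],
  [0,-3,-0.4,-140,0,0,0],
  [0,-3,-0.4,-168,0,0,0],
  [0,-3,-0.4,-180,0,0,0],
  [0,-3,-0.4,-185,0,0,0],
  [0,-3,-0.4,-186,0,0,0],
  [0,-3,-0.4,-186,0,0,0],
])

```text
clock: 22.75
position: [0.4839, -0.3228, 0.0154]
ee_rot: [0.173, 0.985, -0.001, 0.001]
ft_force: [0.5, -0.3, 0.4]
grip_width: 1.001
grasp_force: 0.0
```

Run:
```python
from h import *
from sim import *
o=manip.get_obs();print(o['position'],o['ft_force'],o['joint_pos'].round(3))
d=np.radians;print(rel([.4841,-.3204,.014],ori(d(-19.9),d(90))))
n=np.array([-.4158,.0756,.9063]);F=np.array([.6329,-.0158,.0833])
Rp=ori(d(-10.3),d(65));print(Rp[:,2],-n)
P=[([.4841,-.3204,z],ori(d(-19.9),d(90))) for z in(.05,.15,.22)]
P+=[(np.array([.4841,-.3204,.22])*(1-f)+f*(F+.1*n),ori(d(-19.9+9.6*f),d(90-25*f))) for f in(.25,.5,.75,1)]
P+=[(F+k*n,Rp) for k in(.05,.006)]
for (p,_),(x,e,r) in zip(P,track(o['joint_pos'],[(np.array(p),a) for p,a in P])):print(np.round(p,3),x.round(2),round(e,4),round(r,3))
```

```text
[ 0.48385728 -0.32280188  0.01542471] [ 0.51969855 -0.25086604  0.36421843] [ 0.729  0.466 -0.267  1.778  0.15   0.916  1.621]
(array([ 0.2,  2.4, -1.4]), array([0.001, 0.002, 0.001]))
[ 0.41580778 -0.07556508 -0.90630779] [ 0.4158 -0.0756 -0.9063]
[ 0.484 -0.32   0.05 ] [ 0.73  0.42 -0.28  1.76  0.13  0.98  1.63] 0.0 0.0
[ 0.484 -0.32   0.15 ] [ 0.74  0.31 -0.28  1.67  0.09  1.17  1.66] 0.0 0.0
[ 0.484 -0.32   0.22 ] [ 0.75  0.26 -0.29  1.59  0.07  1.31  1.67] 0.0 0.0
[ 0.511 -0.242  0.208] [ 0.68  0.16 -0.35  1.74  0.05  1.15  1.59] 0.0 0.0
[ 0.538 -0.164  0.197] [ 0.61  0.09 -0.42  1.85  0.06  0.99  1.48] 0.0 0.0
[ 0.565 -0.086  0.185] [ 0.52  0.05 -0.49  1.94  0.11  0.84  1.32] 0.0 0.0
[ 0.591 -0.008  0.174] [ 0.42  0.05 -0.56  1.99  0.25  0.7   1.09] 0.0 0.0
[ 0.612 -0.012  0.129] [ 0.38  0.16 -0.53  1.99  0.37  0.62  1.  ] 0.0 0.0
[ 0.63  -0.015  0.089] [ 0.33  0.25 -0.49  1.98  0.47  0.56  0.91] 0.0 0.0
```

step_arm([
  [0,0,2.2,-1.2,0,0,0],
  [0,0,2.2,-1.2,0,0,0],
  [0.5,0,2.2,-1.2,0,0,0],
  [0.8,0,2.2,-1.2,0,0,0],
  [1,0,2.2,-1.2,0,0,0],
  [1,0,2.2,-1.2,0,0,0],
  [1,0,2.2,-1.2,0,0,0],
  [1,0,2.2,-1.2,0,0,0],
  [1,0,2.2,-1.2,0,0,0],
], grip_force=60)

```text
clock: 23.65
position: [0.4829, -0.3204, 0.0129]
ee_rot: [0.173, 0.985, -0.0, 0.0]
ft_force: [0.1, 1.2, 2.1]
grip_width: 0.152
grasp_force: 59.2
```

step_arm([
  [1,0,0,10,0,0,0],
  [1,0,0,35,0,0,0],
  [1,0,0,70,0,0,0],
  [1,0,0,110,0,0,0],
  [1,0,0,150,0,0,0],
  [1,0,0,185,0,0,0],
  [1,0,0,205,0,0,0],
  [1,0,0,205,0,0,0],
  [1,0,0,205,0,0,0],
  [1,0,0,205,0,0,0],
])

```text
clock: 24.65
position: [0.4819, -0.3199, 0.216]
ee_rot: [0.173, 0.985, 0.0, -0.001]
ft_force: [0.7, 0.8, -1.6]
grip_width: 0.151
grasp_force: 58.6
```

```bash
cat > hand.py <<'E'
from h import *
c=cam('wrist','wh.png');o=manip.get_obs();Rm=R.from_quat(o['ee_rot']).as_matrix();print(o['position'],Rm[:,2],o['clock'])
im=c['image'];hsv=cv2.cvtColor(im,cv2.COLOR_BGR2HSV)
# cover top plane in tool frame: guess distance k along tool z from TCP to plate top
def onplane(px,k):
    P0=o['position']+Rm[:,2]*k;r=rays(c,px);t=((P0-c['C'])@Rm[:,2])/(r@Rm[:,2]);X=c['C']+r*t[:,None];return (X-o['position'])@Rm
m=((im.min(2)>120)&(hsv[...,1]<60)).astype(np.uint8)
m=cv2.morphologyEx(m,cv2.MORPH_CLOSE,np.ones((9,9)))
n,lab,st,cen=cv2.connectedComponentsWithStats(m);i=1+np.argmax(st[1:,4]);print('plate',st[i])
ct=max(cv2.findContours((lab==i).astype(np.uint8),0,2)[0],key=cv2.contourArea)
q=cv2.approxPolyDP(cv2.convexHull(ct),10,True).reshape(-1,2)
for k in(.006,):
    X=onplane(q,k);print(q.tolist(),(X*1000).round(1).tolist())
m=cv2.inRange(hsv,(5,150,100),(15,255,255));n,lab,st,cen=cv2.connectedComponentsWithStats(m)
for j in range(1,n):
    if st[j,4]>150: print('disc',cen[j].round(1),st[j],(onplane([cen[j]],.006)*1000).round(1))
E
python3 hand.py
```

```text
[ 0.48199063 -0.31989648  0.21594504] [-0.00261628  0.00131298 -0.99999572] 24.7
plate [     0      0    640    400 135787]
[[639, 399], [154, 314], [0, 172], [0, 0], [639, 0]] [[-125.9, 231.0, 6.0], [-45.7, -99.9, 6.0], [40.8, -173.1, 6.0], [123.8, -152.1, 6.0], [124.0, 149.1, 6.0]]
disc [254.5 248.8] [ 231  227   48   44 1649] [[ -2.3 -36.6   6. ]]
disc [389.7 248.9] [ 366  227   48   44 1651] [[-2.2 36.8  6. ]]
disc [ 35.3 260.9] [ 22 245  30  34 497] [[ -11.9 -166.6    6. ]]
disc [ 81.3 327.2] [ 69 314  29  31 525] [[ -57.4 -149.2    6. ]]
disc [610.2 329. ] [600 321  21  17 251] [[-60.2 183.5   6. ]]
```

Run:
```python
from h import *
from sim import *
d=np.radians;n=np.array([-.4158,.0756,.9063]);F=np.array([.6329,-.0158,.0833]);Rp=ori(d(-10.3),d(65))
print(rel(F+.0129*n+.0017*Rp[:,0]+.08*n,Rp))
```

```text
(array([110.8, 311.4, -49.2]), array([-0.115, -0.424,  0.166]))
```

step_arm([
  [1,6,15,0,0,0,0],
  [1,16,43,0,-0.01,-0.04,0.02],
  [1,28,78,0,-0.02,-0.09,0.04],
  [1,41,115,0,-0.04,-0.15,0.06],
  [1,55,154,0,-0.055,-0.21,0.08],
  [1,69,193,0,-0.07,-0.27,0.1],
  [1,83,232,-5,-0.09,-0.33,0.125],
  [1,95,267,-15,-0.105,-0.39,0.15],
  [1,105,294,-25,-0.115,-0.424,0.166],
  [1,110,309,-30,-0.115,-0.424,0.166],
])

```text
clock: 25.7
position: [0.5914, -0.0069, 0.1858]
ee_rot: [0.085, 0.972, -0.019, 0.216]
ft_force: [0.7, -0.0, -2.2]
grip_width: 0.154
grasp_force: 58.6
```

step_arm([
  [1,0,0,0,0,0,0],
  [1,0,0,0,0,0,0],
  [1,0,0,0,0,0,0],
])

```text
clock: 26.0
position: [0.5926, -0.0121, 0.1877]
ee_rot: [0.088, 0.972, -0.02, 0.216]
ft_force: [0.1, -0.1, -1.7]
grip_width: 0.15
grasp_force: 58.7
```

```bash
python3 - <<'E'
from h import *
from sim import *
d=np.radians;n=np.array([-.4158,.0756,.9063]);F=np.array([.6329,-.0158,.0833]);Rp=ori(d(-10.3),d(65))
for k in(.08,.05,.03):print(rel(F+.0129*n+.0017*Rp[:,0]+k*n,Rp))
o=manip.get_obs();print(o['joint_pos'].round(2))
E
python3 hand.py
```

```text
(array([  0.2,   3.6, -20.9]), array([0.001, 0.002, 0.001]))
(array([ 12.7,   1.3, -48.1]), array([0.001, 0.002, 0.001]))
(array([ 21. ,  -0.2, -66.2]), array([0.001, 0.002, 0.001]))
[ 0.44  0.04 -0.58  1.97  0.23  0.73  1.11]
[ 0.5926485  -0.01231138  0.18780637] [ 0.41761344 -0.07721956 -0.90533759] 26.05
plate [     0      0    640    323 134587]
[[639, 0], [639, 276], [485, 312], [0, 318], [0, 0]] [[123.7, 149.5, 6.0], [-22.6, 191.3, 6.0], [-44.2, 97.1, 6.0], [-54.0, -204.7, 6.0], [123.2, -151.5, 6.0]]
disc [254.3 248.9] [ 231  227   48   44 1636] [[ -2.6 -36.3   6. ]]
disc [389.7 248.7] [ 365  227   49   44 1654] [[-2.4 37.1  6. ]]
```

step_arm([
  [1,0,3.6,-20,0,0.002,0],
  [1,6,2.5,-34,0,0.002,0],
  [1,12.7,1.3,-48,0,0.002,0],
  [1,17,0.5,-57,0,0.002,0],
  [1,21,-0.2,-66,0,0.002,0],
  [1,21,-0.2,-66,0,0.002,0],
  [1,21,-0.2,-66,0,0.002,0],
  [1,21,-0.2,-66,0,0.002,0],
  [1,21,-0.2,-66,0,0.002,0],
])

```text
clock: 26.95
position: [0.614, -0.0115, 0.1225]
ee_rot: [0.088, 0.972, -0.02, 0.216]
ft_force: [-0.7, -0.1, -2.4]
grip_width: 0.147
grasp_force: 58.7
```

Run:
```python
from h import *
from sim import *
sc=cam('scene','scene7.png');sd=cam('side','side7.png')
d=np.radians;n=np.array([-.4158,.0756,.9063]);F=np.array([.6329,-.0158,.0833]);Rp=ori(d(-10.3),d(65))
for k in(.03,.02,.01,0):print(rel(F+.0129*n+.0017*Rp[:,0]+k*n,Rp))
o=manip.get_obs();print(o['position'],o['clock'],o['ft_force'])
f=lambda im,x,y:cv2.resize(im[y:y+100,x:x+133],(400,300),interpolation=cv2.INTER_CUBIC)
cv2.imwrite('pics/c6.png',np.hstack([f(sc['image'],290,170),f(sd['image'],225,130)]))
# predicted hole centres (underside->top at tool) in both views vs pins; plate corners detection
Rm=R.from_quat(o['ee_rot']).as_matrix()
for nm,c in(('scene',sc),('side',sd)):
    hl=[o['position']-.0017*Rm[:,0]+s*.08*Rm[:,1]+.0049*Rm[:,2] for s in(1,-1)]
    cr=[o['position']-.0017*Rm[:,0]+s*.095*Rm[:,1]+t*.055*Rm[:,0]+.0049*Rm[:,2] for s,t in((1,1),(1,-1),(-1,-1),(-1,1))]
    print(nm,'holes',proj(c,hl).round(1).tolist(),'corners',proj(c,cr).round(1).tolist())
    im=c['image'];hv=cv2.cvtColor(im,cv2.COLOR_BGR2HSV);m=((im.min(2)>125)&(hv[...,1]<70)).astype(np.uint8)
    msk=np.zeros_like(m);cv2.fillConvexPoly(msk,cv2.convexHull(proj(c,cr).astype(np.int32)),1);m&=cv2.dilate(msk,np.ones((9,9)))
    ct=np.vstack([x for x in cv2.findContours(m,0,2)[0] if cv2.contourArea(x)>60]);print(cv2.approxPolyDP(cv2.convexHull(ct),4,True).reshape(-1,2).tolist())
```

```text
(array([-0.3, -0.8, -0.8]), array([ 0.001,  0.001, -0.   ]))
(array([ 3.8, -1.5, -9.8]), array([ 0.001,  0.001, -0.   ]))
(array([  8. ,  -2.3, -18.9]), array([ 0.001,  0.001, -0.   ]))
(array([ 12.1,  -3. , -28. ]), array([ 0.001,  0.001, -0.   ]))
[ 0.61389453 -0.01151971  0.12222917] 27.05 [-0.34729487 -0.92561617 -2.59176586]
scene holes [[369.6, 194.3], [314.9, 225.7]] corners [[361.4, 184.7], [388.8, 199.0], [321.4, 239.0], [298.7, 219.7]]
[[392, 194], [391, 203], [323, 241], [294, 223], [295, 214], [371, 183]]
side holes [[279.2, 206.0], [315.0, 164.4]] corners [[295.3, 225.7], [255.8, 195.0], [300.4, 147.1], [335.8, 174.6]]
[[335, 174], [295, 225], [256, 196], [300, 148]]
```

View pics/c6.png

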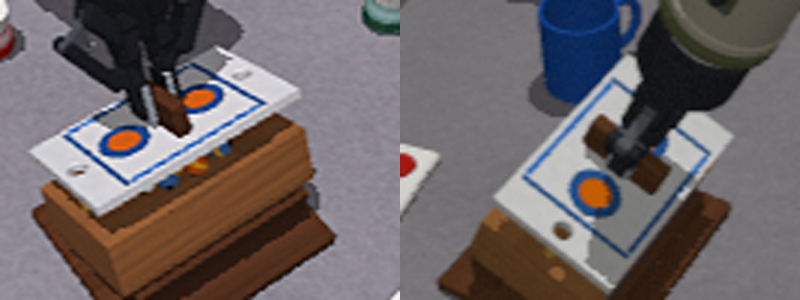

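In both views the plate is parallel to the rim and the holes are within about 1 px of prediction. Now I lower it along the case normal in small steps and watch the force.

step_arm([
  [1,0,-0.8,-0.8,0,0,0],
  [1,2,-1.2,-5.5,0,0,0],
  [1,4,-1.5,-9.8,0,0,0],
  [1,5.5,-1.8,-13.5,0,0,0],
  [1,7,-2.1,-17,0,0,0],
  [1,7,-2.1,-17,0,0,0],
  [1,7,-2.1,-17,0,0,0],
])

```text
clock: 27.75
position: [0.6207, -0.0135, 0.1046]
ee_rot: [0.087, 0.972, -0.02, 0.216]
ft_force: [0.1, -0.2, -2.6]
grip_width: 0.152
grasp_force: 58.7
```

```bash
cat > rl.py <<'E'
from h import *
from sim import *
d=np.radians;n=np.array([-.4158,.0756,.9063]);F=np.array([.6329,-.0158,.0833]);Rp=ori(d(-10.3),d(65))
o=manip.get_obs();e=(o['position']-(F+.0129*n+.0017*Rp[:,0]))@np.c_[-Rp[:,0],Rp[:,1],n]*1000
print('case-frame x,y,k mm',e.round(2),'force',(o['ft_force']@np.c_[-Rp[:,0],Rp[:,1],n]).round(1),o['clock'])
for k in(.012,.008,.004,.002,0,-.002):print(k,*rel(F+.0129*n+.0017*Rp[:,0]+k*n,Rp))
E
python3 rl.py
```

```text
case-frame x,y,k mm [-0.54  0.08 11.6 ] force [-0.9 -0.2 -2.4] 27.75
0.012 [ 0.3 -0.1  0.6] [ 0.001 -0.    -0.   ]
0.008 [ 2.  -0.4 -3. ] [ 0.001 -0.    -0.   ]
0.004 [ 3.6 -0.7 -6.7] [ 0.001 -0.    -0.   ]
0.002 [ 4.5 -0.9 -8.5] [ 0.001 -0.    -0.   ]
0 [  5.3  -1.  -10.3] [ 0.001 -0.    -0.   ]
-0.002 [  6.1  -1.2 -12.1] [ 0.001 -0.    -0.   ]
```

No contact with the cone tips in. Continuing to 6 mm.

step_arm([
  [1,1,-0.2,-1,0,0,0],
  [1,1.8,-0.35,-2.5,0,0,0],
  [1,2.4,-0.5,-3.9,0,0,0],
  [1,2.8,-0.55,-4.9,0,0,0],
  [1,2.8,-0.55,-4.9,0,0,0],
])

```text
clock: 28.25
position: [0.6235, -0.0142, 0.0996]
ee_rot: [0.088, 0.972, -0.02, 0.216]
ft_force: [-0.1, 0.1, -2.1]
grip_width: 0.154
grasp_force: 58.7
```

```bash
python3 rl.py
```

```text
case-frame x,y,k mm [-0.04 -0.12  5.93] force [-1.   0.1 -1.8] 28.25
0.012 [-2.5  0.6  5.5] [ 0.001 -0.     0.   ]
0.008 [-0.8  0.3  1.9] [ 0.001 -0.     0.   ]
0.004 [ 0.9 -0.  -1.7] [ 0.001 -0.     0.   ]
0.002 [ 1.7 -0.2 -3.5] [ 0.001 -0.     0.   ]
0 [ 2.5 -0.3 -5.4] [ 0.001 -0.     0.   ]
-0.002 [ 3.4 -0.5 -7.2] [ 0.001 -0.     0.   ]
```

step_arm([
  [1,0.5,0,-0.9,0,0,0],
  [1,0.9,0,-1.8,0,0,0],
  [1,1.3,-0.1,-2.7,0,0,0],
  [1,1.7,-0.2,-3.6,0,0,0],
  [1,2.1,-0.25,-4.4,0,0,0],
  [1,2.1,-0.25,-4.4,0,0,0],
])

```text
clock: 28.85
position: [0.6256, -0.0145, 0.0953]
ee_rot: [0.088, 0.972, -0.02, 0.216]
ft_force: [0.6, -0.5, -2.4]
grip_width: 0.15
grasp_force: 58.7
```

```bash
python3 rl.py
```

```text
case-frame x,y,k mm [0.08 0.02 1.08] force [-0.5 -0.4 -2.5] 28.85
0.012 [-4.6  0.8  9.9] [0.001 0.    0.   ]
0.008 [-3.   0.5  6.2] [0.001 0.    0.   ]
0.004 [-1.3  0.2  2.6] [0.001 0.    0.   ]
0.002 [-0.5  0.1  0.8] [0.001 0.    0.   ]
0 [ 0.4 -0.1 -1. ] [0.001 0.    0.   ]
-0.002 [ 1.2 -0.2 -2.8] [0.001 0.    0.   ]
```

step_arm([
  [1,0.2,0,-0.5,0,0,0],
  [1,0.4,-0.1,-1,0,0,0],
  [1,0.5,-0.1,-1.3,0,0,0],
  [1,0.5,-0.1,-1.3,0,0,0],
])

```text
clock: 29.25
position: [0.626, -0.0144, 0.0948]
ee_rot: [0.087, 0.972, -0.02, 0.216]
ft_force: [-10.5, 0.4, 9.4]
grip_width: 0.152
grasp_force: 61.0
```

Contact at about 13 N at the expected height. Release.

step_arm([
  [0.85,0,0,0,0,0,0],
  [0.7,0,0,0,0,0,0],
  [0.5,0,0,0,0,0,0],
  [0.5,0,0,0,0,0,0],
  [0.4,0,0,0,0,0,0],
  [0.4,0,0,0,0,0,0],
], grip_force=20)

```text
clock: 29.85
position: [0.6262, -0.0146, 0.0941]
ee_rot: [0.088, 0.972, -0.02, 0.216]
ft_force: [-0.1, -0.0, 0.6]
grip_width: 0.599
grasp_force: 0.0
```

```bash
python3 rl.py; python3 hand.py
```

```text
case-frame x,y,k mm [ 0.15  0.03 -0.21] force [ 0.2 -0.   0.6] 29.85
0.012 [-5.2  0.9 11. ] [0.001 0.    0.   ]
0.008 [-3.6  0.6  7.4] [0.001 0.    0.   ]
0.004 [-1.9  0.3  3.7] [0.001 0.    0.   ]
0.002 [-1.1  0.2  1.9] [0.001 0.    0.   ]
0 [-0.2  0.   0.1] [0.001 0.    0.   ]
-0.002 [ 0.6 -0.1 -1.7] [0.001 0.    0.   ]
[ 0.6261988  -0.01453223  0.09409444] [ 0.41602585 -0.07653413 -0.90612638] 29.9
plate [     0      0    640    342 137186]
[[639, 0], [639, 309], [265, 341], [0, 297], [0, 0]] [[123.4, 149.3, 6.0], [-46.9, 199.8, 6.0], [-64.4, -34.3, 6.0], [-38.3, -199.2, 6.0], [123.1, -151.7, 6.0]]
disc [252.1 241.3] [231 228  48  37 713] [[  1.6 -37.4   6. ]]
disc [392.7 241.4] [367 228  48  37 714] [[ 1.6 38.2  6. ]]
```

step_arm([
  [0.4,-4,0.8,9,0,0,0],
  [0.4,-12,2.3,27,0,0,0],
  [0.4,-22,4,48,0,0,0],
  [0.4,-35,6,75,0,0,0],
  [0.4,-50,8,115,0,0,0],
  [0.4,-60,8,150,0,0,0],
  [0.4,-60,8,150,0,0,0],
  [0.4,-60,8,150,0,0,0],
])

```text
clock: 30.7
position: [0.5663, -0.0065, 0.2455]
ee_rot: [0.087, 0.972, -0.02, 0.217]
ft_force: [0.5, 0.2, 0.2]
grip_width: 0.603
grasp_force: 0.0
```

Run:
```python
from h import *
from sim import *
d=np.radians;n=np.array([-.4158,.0756,.9063]);F=np.array([.6329,-.0158,.0833]);Rp=ori(d(-10.3),d(65))
sc,sd,w=cam('scene','scene9.png'),cam('side','side9.png'),cam('wrist','w9.png')
T=F+.008*n
for nm,c in(('scene',sc),('side',sd),('wrist',w)):
    pr=proj(c,[T+s*.0365*Rp[:,1] for s in(1,-1)])
    cr=proj(c,[T+s*.095*Rp[:,1]+t*.055*Rp[:,0] for s,t in((1,1),(1,-1),(-1,-1),(-1,1))])
    hv=cv2.cvtColor(c['image'],cv2.COLOR_BGR2HSV);msk=np.zeros(hv.shape[:2],np.uint8);cv2.fillConvexPoly(msk,cv2.convexHull(cr.astype(np.int32)),255)
    m=cv2.inRange(hv,(5,150,90),(15,255,255))&msk;nn,lab,st,cen=cv2.connectedComponentsWithStats(m)
    print(nm,'pred',pr.round(1).tolist(),'seen',[(cen[k].round(1).tolist(),int(st[k,4])) for k in range(1,nn) if st[k,4]>15])
    im=c['image'];wm=((im.min(2)>125)&(hv[...,1]<70)).astype(np.uint8)&cv2.dilate(msk,np.ones((11,11)))
    print(cv2.approxPolyDP(cv2.convexHull(np.vstack([x for x in cv2.findContours(wm,0,2)[0] if cv2.contourArea(x)>40])),4,True).reshape(-1,2).tolist(),cr.round(0).tolist())
o=manip.get_obs();print(o['clock'],o['position'],o['ft_force'])
```

```text
scene pred [[357.7, 212.8], [333.2, 227.1]] seen [([357.6, 212.6], 49), ([333.6, 226.6], 50)]
[[395, 204], [394, 215], [327, 251], [296, 234], [297, 223], [370, 190]] [[363.0, 195.0], [390.0, 210.0], [325.0, 250.0], [302.0, 230.0]]
side pred [[285.9, 200.3], [302.0, 181.5]] seen [([301.6, 181.6], 63), ([285.7, 200.1], 73)]
[[297, 155], [331, 182], [290, 231], [252, 202]] [[291.0, 232.0], [253.0, 202.0], [297.0, 154.0], [331.0, 181.0]]
wrist pred [[359.9, 172.5], [289.5, 172.3]] seen [([290.2, 172.5], 446), ([360.3, 172.6], 453)]
[[425, 113], [416, 227], [238, 222], [229, 193], [224, 113]] [[420.0, 118.0], [412.0, 222.0], [237.0, 222.0], [229.0, 118.0]]
30.85 [ 0.56563102 -0.00651563  0.24289095] [0.94104002 0.8991323  0.11127994]
```

Seen from all three cameras, the cover is within 1 px of the fully seated pose. Handing in.

```bash
python3 -c "
from workcell import manip
print(manip.hand_in())"
```

```text
the job is handed in; nothing more can be done
None
```

I handed the job in at about 31 s with no verdict shown: all six beads were in the case, the empty cup stood upright on its coaster, the cover measured within 1 px of its seated pose in all three cameras and was released, and none of the jars, mug or figurine were seen to move. Early on, one finger nudged the cup about 4 mm on its coaster without spilling anything.

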